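# Clamp the sample jars on the bench shaker and set it going

## Robot

A 6-joint arm with a two-finger parallel gripper is mounted at the origin on the work surface. World frame = base frame: x ahead of the robot, y to its left, z up, the work surface at z = 0. Lengths are in m, angles in rad, forces in N, time in s.
With the tool pointing down it reaches from about 0.275 to 0.975 m from the base axis. Payload 8.4 kg.
Tool frame: the origin (TCP) lies at the very end of the fingers, on their centre line; the grasp point (between the pads) lies 19 mm behind it; z points along the fingers, y is the line along which they close (so a half turn about z gives the same grasp; the last joint's range is limited). The gripper opens to 92 mm and grips with 3 to 60 N. Pads are 20 mm wide; open, the fingers measure 128 mm over their backs; the gripper's body (75 mm by 189 mm) begins 69 mm behind the grasp point.
Start: joints at [-1.217, 0.353, 1.633, -0, 1.155, -0.002], TCP at [0.218, -0.586, 0.215] pointing down, gripper open.
Joint ranges: [-2.63, 2.63], [-0.92, 2.1], [0.06, 2.66], [-1.3, 4.44], [0, 2.69], [-3.02, 3.02]. Speed limits (rad/s): [2.22, 2.22, 2.79, 3.14, 3.14, 3.14].

## Interface

Orientations are given as a rotation vector (axis times angle).
In Python, from cell import env gives the robot as it stands. The module is installed in compiled form; this text tells all that it offers.
- The arm moves only by the tool play_rows, never from a script. Its argument "targets" is a list that holds one entry, the list of rows, each a list of 4 numbers: the shift along the tool's x, y, z scaled (see below), then the turn about the tool's z scaled (see below). A call has 1 to 8 rows; each row is the pose to reach, as a shift and turn from the pose commanded when the call began, along the tool's axes at that moment, turning the shorter way round; what a row does not reach only later rows make up. The controller multiplies each number of a shift by 0.1 m and each number of a turn by pi rad. A row lasts 1/12 s, in which the tool goes at most 41.7 mm and 7.16 degrees, less where a joint would pass 70% of its speed; a pose out of reach is approached as far as the arm can. A call with a number of a shift or a turn outside -1 to 1 is refused whole. A call with a gripper value outside its range is refused whole. "jaw" is the opening, from 0 (shut) to 1 (fully open), set as the call begins (left out, the last holds). The fingers move at their own pace and stop on an object; "force" is the grip in N (left out, the last holds). Time passes only in rows, so rows that repeat a pose let the fingers close. It gives the time, the measured TCP pose, the force, the opening and the grip force at its end, in the units of the state.
- env.sense(): the state, without advancing time (a new reading comes with each control period).
- env.camera(name): name is "scene" or "top" or "wrist"; returns a dict with "pixels" (480x640x3 uint8, blue, green, red), "K" (3x3 intrinsics, pixels), "world_to_cam" (4x4, takes a point from world to camera coordinates). Camera axes: x right, y down, z forward; pixel columns grow to the right and rows downward; lengths in m; the calibration is good to about 2 mm. A picture is of the moment at which its call begins. There is no depth.
- env.close_job(): hands the job in; it is judged then, once.
Trained networks look in the newest picture that a camera, given by its name, has taken for a name from the list of things; names that differ only in an ending like _2 or _b are one class to them, and where a whole thing is asked for, a point or a joint stands for the part that bears it (a point fixed in the world has none). Each returns a list of dicts, best first, with "p" (0 to 1); they miss things now and then, are a little off and sometimes report something else, mostly with a low value. They report only what shows in the picture. A call takes as long as a camera call.
- env.find_in(camera, label): "xyz" ([x, y, z] in m, in the coordinates of the camera as it stood for that picture, good to about 4 mm: the middle of the surface that is visible of it).
- env.silhouettes(camera, label): "pixels" (480x640 bool, what is visible of it).
- env.landmark_of(camera, label): "xyz" ([x, y, z] in m, in the coordinates of the camera as it stood for that picture, good to about 4 mm: a listed point, or the origin of a listed thing).
The state is a dict: "time_s": time; "qpos": joint angles; "qvel": joint speeds; "effort": joint torques, N m; "tcp_pos": TCP position; "ee_rot": TCP orientation; "force": force on the tool from outside, world axes, zero at the start; "ft_torque": the same for the moment, N m; "finger_gap": opening from 0.0 (shut) to 1.0 (fully open); "gripper_force": force on a finger pad.
Only numpy, scipy, OpenCV 4.12 (cv2) and the standard library are available. Lean on these libraries where they do the work, as an engineer would, in place of code of your own. Each camera call takes 0.05 s, during which the arm holds its last target. There are 200 camera calls.

## Task

Take the rubber stopper that was left in the shaker's clamp channel and put it on the orange tray, and stand all the sample jars from the tray upright in the channel between the rail and the jaw. Then swing the ratchet handle back and forth until the jaw is fully tight, after that wind the timer key clockwise all the way to its stop, and last press the start button fully down. Leave the bottle, the mortar and the test-tube rack where they are.

Things in the scene. Friction and masses are not known exactly. Their poses are not given: they have to be found in the camera images.
- shaker: white bench shaker, fixed, 270 x 320 mm. Origin: on the table under it; x away from the robot, across the clamp channel, y along the channel (left), z up. Fixed rail: face at x = +20 mm, top z = 100 mm. Grey console beyond the rail: x = 38 to 118, y = -130 to +130 mm, top z = 96 mm; timer key and start button stand on it
- channel (a point): centre of the channel floor (aluminium platform) between rail and open jaw: x = -12.5, y = 0, z = 60 mm in the shaker's frame, axes as the shaker's; the channel is closed by end walls 145 mm to either side along y (top z = 100 mm), room for four jars in a row
- screw (a joint): clamp screw, rad: 0 jaw fully open, 4.67 tight against its end stop. It drives the jaw 3 mm per rad and stays where it is (friction 0.12 N m). Turned only by the ratchet handle
- handle (a joint): ratchet handle, rad, -0.7 to 0.7 between its stops, 0 upright, about a level axis along the shaker's x; positive leans towards the shaker's -y (right, seen from the robot). Swinging to positive tightens: a pawl drives pins 0.42 rad apart. Swinging back is free (a full one picks up 2 pins, one under 1.15 rad only 1; none if very short); it stays where left
- ball (a point): centre of the black ball grip, 28 mm in diameter, atop the ratchet handle (12 mm rod), 105 mm from its pivot axis, which lies at y = 0, z = 85 mm in the shaker's frame; the ball moves in the plane x = -132 mm; axes turn with the handle
- timer (a joint): wind-up timer key, rad: grows as it turns clockwise seen from above, 0 run down, 4.2 fully wound at its stop. Sprung (0.008 N m/rad) with enough friction (0.07 N m) to stay where it is left
- key (a point): centre of the timer key's bar grip, on its upright axis, 126 mm above the table; bar 44 mm long along the point's x, 12 mm thick along its y, its top 14 mm and its foot 18 mm from this point (a 44 mm disc of 8 mm at the foot). z up; it turns with the key. At x = 78, y = -55 mm in the shaker's frame
- start_top (a point): centre of the top face of the round grey start button, 28 mm across, pressed straight down: travel 6 mm, 4 N when fully down, springs back. At x = 78, y = 75 mm in the shaker's frame
- start (a joint): start button, m pressed: 0 out, 0.006 fully down
- tray_floor (a point): centre of the floor of the flat orange tray (inside 268 x 248 mm along its x, y; rim 12 mm above its floor), fixed; z up, floor 4 mm above the table
- bung_mid (a point): black rubber stopper, upright, slightly tapered: 38 mm across the top, 32 mm at the foot, 40 mm tall, 0.05 kg; point at its centre, 20 mm above its foot
- jar1_mid (a point): amber sample jar with white screw lid, upright cylinder 50 mm in diameter, 75 mm tall, about 0.14 kg, heavy at the bottom; point at its centre, 37.5 mm above its base, own z up. None if this jar is absent
- jar2_mid (a point): amber sample jar with white screw lid, upright cylinder 50 mm in diameter, 75 mm tall, about 0.14 kg, heavy at the bottom; point at its centre, 37.5 mm above its base, own z up. None if this jar is absent
- jar3_mid (a point): amber sample jar with white screw lid, upright cylinder 50 mm in diameter, 75 mm tall, about 0.14 kg, heavy at the bottom; point at its centre, 37.5 mm above its base, own z up. None if this jar is absent
- jar4_mid (a point): amber sample jar with white screw lid, upright cylinder 50 mm in diameter, 75 mm tall, about 0.14 kg, heavy at the bottom; point at its centre, 37.5 mm above its base, own z up. None if this jar is absent
- reagent: bystander: tall brown reagent bottle, 70 mm in diameter, 170 mm tall; origin under its centre
- mortar: bystander: white mortar with pestle, 104 mm across, 55 mm tall (pestle to 82 mm); origin under its centre
- rack: bystander: blue test-tube rack, 70 x 200 mm, 147 mm tall with tubes; origin under its centre
- jaw_face (a point): middle of the padded face of the movable jaw, a bar 284 mm long, top z = 100 mm: x = -45 mm in the shaker's frame when open (65 mm gap to the rail), x = -31 mm when tight (51 mm gap: the jars then have under 1 mm of play)

How it is judged:
By the outcome, as a careful person would: the job done as asked, in the order asked, and still so for the second after the job is handed in, with the robot touching nothing.
Of jar1, jar2, jar3, jar4 only 2 to 4 are there at a start; the rules pass over those that are not, and their reading is None.
At some moment in a run one of jar1, jar2, jar3, jar4 may be knocked a few centimetres aside while the robot is not near it.
It also fails if it takes over 210 s, if anything falls off the work surface, if the arm or the gripper's body presses on something with over 40 N, if the wrist force passes 120 N, or if a joint passes its speed limit or range.

## Working session

There is one attempt and no reset: what is moved stays moved. The work goes in short steps, Python scripts to look and compute and a tool call to move; the robot and the scene stay as the last step left them, time stands still between calls to the robot, and variables do not carry over. Pictures are saved under pics/ and viewed, at most 15 in all, crops included, and the job is handed in when it is done.

Besides the shell and the picture viewer there is one more tool, called after "Request:" by a JSON object that holds its "method" and its "body", one argument or row to a line. play_rows: Moves the arm, as the interface text tells. Shifts and turns lie within -1 to 1; 1 stands for 0.1 m of shift or pi rad of turn. Its arguments: {"type":"object","properties":{"targets":{"type":"array","items":{"type":"array","items":{"type":"array","items":{"type":"number"}}}},"jaw":{"type":"number"},"force":{"type":"number"}},"required":["targets"]}

```bash
mkdir -p pics; cat > h.py <<'E'
import numpy as np, cv2
from cell import env
from scipy.spatial.transform import Rotation as R
def shot(cam,save=None):
    c=env.camera(cam)
    if save: cv2.imwrite('pics/'+save,c['pixels'])
    return c
def w(c,x):
    T=np.array(c['world_to_cam']);return (np.linalg.inv(T)@np.r_[x,1])[:3]
def lm(cam,c,label,n=5):
    return [(round(d['p'],2),np.round(w(c,d['xyz']),4).tolist()) for d in env.landmark_of(cam,label)[:n]]
def proj(c,p):
    q=np.array(c['world_to_cam'])@np.r_[p,1];q=np.array(c['K'])@q[:3];return q[:2]/q[2]
def st():
    s=env.sense();r=R.from_rotvec(s['ee_rot']).as_matrix()
    print('t',round(s['time_s'],2),'tcp',np.round(s['tcp_pos'],4),'x',np.round(r[:,0],3),'y',np.round(r[:,1],3),'F',np.round(s['force'],1),'gap',round(s['finger_gap'],3),'gf',round(s['gripper_force'],1));return s
E
python3 - <<'E'
from h import *
s=st();print(s['qpos'])
for cam in('top','scene'):
    c=shot(cam,cam+'0.png')
    for l in ['shaker','channel','ball','key','start_top','tray_floor','bung_mid','jar1_mid','reagent','mortar','rack','jaw_face']:
        print(cam,l,lm(cam,c,l))
E
```

```text
t 0.0 tcp [ 0.2175 -0.5854  0.2139] x [ 0.937  0.348 -0.   ] y [ 0.348 -0.937 -0.001] F [0.7 0.3 0.5] gap 0.999 gf 0.0
[-1.21739397e+00  3.53633759e-01  1.63416139e+00 -1.99597804e-05
  1.15519144e+00 -2.39382210e-03]
top shaker [(0.89, [0.5744, -0.1443, 0.0023])]
top channel [(0.93, [0.5628, -0.1417, 0.0613])]
top ball [(0.87, [0.4481, -0.1877, 0.1826])]
top key [(0.55, [0.6599, -0.0728, 0.1173]), (0.53, [0.6583, -0.2012, 0.1234])]
top start_top [(0.64, [0.658, -0.0709, 0.1182])]
top tray_floor [(0.59, [0.4959, 0.2981, 0.0072]), (0.47, [0.7915, 0.0884, -0.0041]), (0.17, [0.6396, -0.3825, -0.0014])]
top bung_mid [(0.75, [0.561, -0.1974, 0.08]), (0.67, [0.5648, -0.1411, 0.0594])]
top jar1_mid [(0.73, [0.4463, 0.232, 0.0389])]
top reagent [(0.63, [0.4468, -0.3883, -0.0001])]
top mortar [(0.61, [0.6398, -0.3817, -0.0017])]
top rack [(0.75, [0.7923, 0.0876, -0.002]), (0.22, [0.449, 0.2338, 0.0418])]
top jaw_face [(0.6, [0.5305, -0.1439, 0.0816])]
scene shaker [(0.89, [0.5775, -0.144, 0.0009])]
scene channel [(0.6, [0.5669, -0.1484, 0.0588])]
scene ball [(0.91, [0.4467, -0.1822, 0.1816])]
scene key [(0.84, [0.6549, -0.2028, 0.1231])]
scene start_top [(0.67, [0.6546, -0.076, 0.1186]), (0.67, [0.6561, -0.2026, 0.1248])]
scene tray_floor [(0.79, [0.4946, 0.2984, 0.0031]), (0.63, [0.6423, -0.3809, 0.0001])]
scene bung_mid [(0.63, [0.5667, -0.1997, 0.0814]), (0.53, [0.4459, -0.185, 0.1788]), (0.21, [0.4504, -0.3903, -0.0057])]
scene jar1_mid [(0.56, [0.4473, 0.2257, 0.0389])]
scene reagent [(0.56, [0.452, -0.391, -0.0025])]
scene mortar [(0.63, [0.6478, -0.3813, 0.001])]
scene rack [(0.74, [0.7946, 0.09, -0.0056]), (0.41, [0.5275, -0.1484, 0.0799])]
scene jaw_face [(0.82, [0.5321, -0.1489, 0.0764])]
```

```bash
python3 - <<'E'
from h import *
cs={cam:shot(cam) for cam in('top','scene')}
for cam,c in cs.items():
    for l in ['jar2_mid','jar3_mid','jar4_mid']: print(cam,l,lm(cam,c,l))
    m=env.silhouettes(cam,'jar1_mid');print([(round(d['p'],2),int(d['pixels'].sum()),np.argwhere(d['pixels']).mean(0).round()) for d in m])
    for l in ['start_top','key','ball','shaker']:
        print(l,lm(cam,c,l))
c=cs['top']
# shaker yaw from landmarks
print(proj(c,[.575,-.145,.06]))
E
```

```text
top jar2_mid [(0.69, [0.5652, -0.1455, 0.0594])]
top jar3_mid [(0.48, [0.4946, 0.2945, 0.0064])]
top jar4_mid []
[(0.7, 563, array([333., 204.]))]
start_top [(0.55, [0.6599, -0.0729, 0.1181])]
key [(0.73, [0.6584, -0.2025, 0.1247])]
ball [(0.91, [0.4471, -0.1886, 0.1809]), (0.51, [0.449, 0.2355, 0.0396]), (0.33, [0.6571, -0.075, 0.1157])]
shaker [(0.92, [0.5734, -0.1445, 0.003])]
scene jar2_mid [(0.28, [0.5792, -0.1444, -0.001])]
scene jar3_mid []
scene jar4_mid [(0.63, [0.5659, 0.3594, 0.036])]
[(0.61, 453, array([187., 309.])), (0.33, 14193, array([302., 278.]))]
start_top []
key [(0.57, [0.6562, -0.2018, 0.119]), (0.57, [0.5294, -0.1487, 0.0762]), (0.15, [0.4512, -0.388, -0.0036])]
ball [(0.72, [0.4469, -0.1848, 0.1789])]
shaker [(0.93, [0.5766, -0.1458, -0.0013]), (0.39, [0.4482, -0.1856, 0.179])]
[374.7952107  273.09100095]
```

View pics/top0.png

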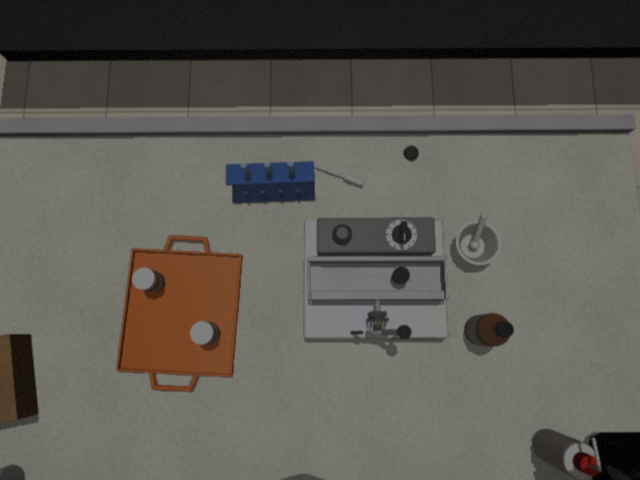

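View pics/scene0.png

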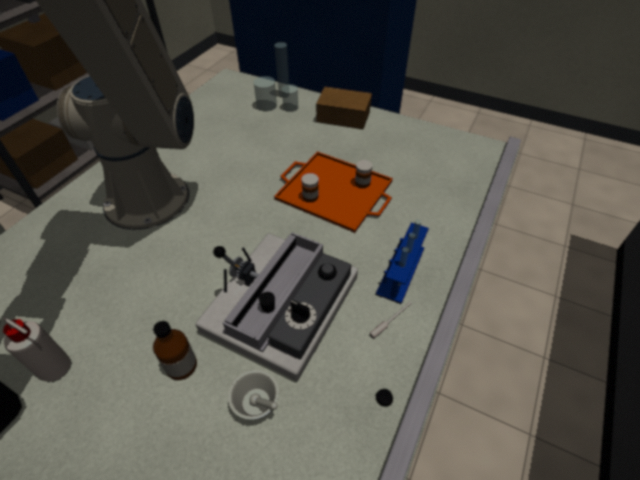

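Top view: tray at about (180,313), with white-lidded jars at (147,280) and (204,333). Bung at (400,275), key at (402,233), button at (342,233), ball at (404,332). So there are two jars (x 0.447 / y 0.230 and x 0.566 / y 0.359), and the shaker is at about (0.578, -0.146) with yaw near 0. The scene view agrees.

Request:
{"method": "play_rows", "body": {
  "targets": [
    [[0,0,-0.2,0.04],[0,0,-0.4,0.08],[0,0,-0.4,0.113],[0,0,-0.4,0.113]]
  ],
  "jaw": 0.75
}}

```text
time_s: 2.53
tcp_pos: [0.218, -0.5866, 0.2559]
ee_rot: [3.139, -0.006, 0.001]
force: [0.1, 0.2, -0.5]
finger_gap: 0.757
gripper_force: 0.0
```

Request:
{"method": "play_rows", "body": {
  "targets": [
    [[0.25,-0.25,0,0],[0.5,-0.5,0,0],[0.75,-0.75,0,0],[0.95,-0.98,0,0]]
  ]
}}

```text
time_s: 2.87
tcp_pos: [0.3135, -0.4861, 0.2537]
ee_rot: [-3.14, -0.007, 0.001]
force: [0.5, 0.3, -0.0]
finger_gap: 0.749
gripper_force: 0.0
```

Request:
{"method": "play_rows", "body": {
  "targets": [
    [[0.25,-0.25,0,0],[0.5,-0.5,0,0],[0.75,-0.75,0,0],[0.95,-0.98,0,0]]
  ]
}}

```text
time_s: 3.2
tcp_pos: [0.4087, -0.3878, 0.2539]
ee_rot: [-3.141, -0.008, 0.001]
force: [0.3, 0.3, -0.6]
finger_gap: 0.748
gripper_force: 0.0
```

Request:
{"method": "play_rows", "body": {
  "targets": [
    [[0.25,-0.25,0,0],[0.5,-0.5,0,0],[0.75,-0.75,0,0],[0.95,-0.98,0,0],[0.95,-0.98,0,0],[0.95,-0.98,0,0]]
  ]
}}

```text
time_s: 3.7
tcp_pos: [0.5029, -0.2903, 0.2538]
ee_rot: [-3.141, -0.011, 0.002]
force: [-0.2, -0.3, -0.2]
finger_gap: 0.752
gripper_force: 0.0
```

```bash
python3 - <<'E'
from h import *
s=st();print(s['qpos'])
c=shot('wrist','w1.png')
for l in ['bung_mid','channel','key','start_top','ball','jaw_face','shaker']: print(l,lm('wrist',c,l))
E
```

```text
t 3.7 tcp [ 0.5029 -0.2903  0.2538] x [ 1.     0.007 -0.001] y [ 0.007 -1.    -0.001] F [-0.2 -0.3 -0.2] gap 0.752 gf 0.0
[-5.26033901e-01  2.49726662e-01  1.68657783e+00 -1.07439277e-04
  1.20661503e+00  1.03799396e+00]
bung_mid [(0.96, [0.5639, -0.1931, 0.0791])]
channel [(0.83, [0.5593, -0.1437, 0.0597])]
key [(0.67, [0.6544, -0.2013, 0.1219])]
start_top [(0.68, [0.6535, -0.071, 0.1174])]
ball [(0.79, [0.4437, -0.1855, 0.1794])]
jaw_face [(0.8, [0.5301, -0.1448, 0.081])]
shaker [(0.95, [0.5794, -0.1465, -0.0079])]
```

View pics/w1.png

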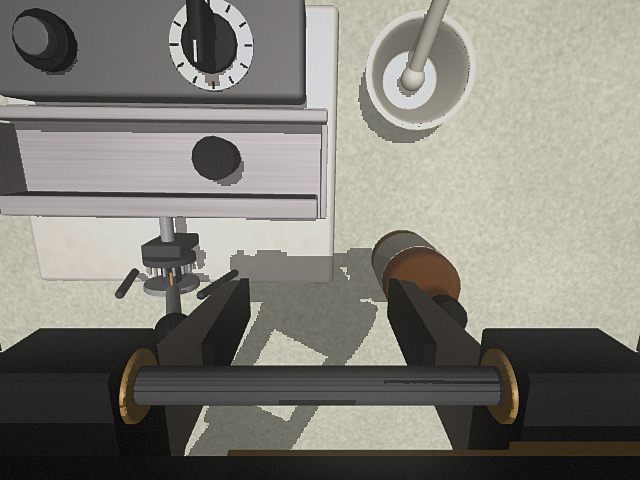

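Wrist view: the bung is at (216,158) in the channel, the key bar at (205,40) lies along world x, and the channel edges are nearly aligned with the tool.

Request:
{"method": "play_rows", "body": {
  "targets": [
    [[0.2,-0.3,0,0.004],[0.4,-0.6,0,0.004],[0.6,-0.93,0.2,0.004],[0.6,-0.93,0.5,0.004],[0.6,-0.93,0.8,0.004],[0.6,-0.93,0.95,0.004]]
  ],
  "force": 20
}}

```text
time_s: 4.6
tcp_pos: [0.561, -0.1976, 0.1564]
ee_rot: [-3.14, 0.017, 0.005]
force: [-1.2, 0.1, 0.6]
finger_gap: 0.747
gripper_force: 0.0
```

Request:
{"method": "play_rows", "body": {
  "targets": [
    [[0,0,0.25,0],[0,0,0.5,0],[0,0,0.75,0],[0,0,0.9,0],[0,0,0.9,0]]
  ]
}}

```text
time_s: 5.02
tcp_pos: [0.56, -0.1982, 0.0663]
ee_rot: [-3.14, 0.019, 0.008]
force: [-1.3, 1.4, -0.5]
finger_gap: 0.75
gripper_force: 0.0
```

Request:
{"method": "play_rows", "body": {
  "targets": [
    [[0,0,0,0],[0,0,0,0],[0,0,0,0],[0,0,0,0],[0,0,0,0],[0,0,0,0]]
  ],
  "jaw": 0.2
}}

```text
time_s: 5.52
tcp_pos: [0.563, -0.1988, 0.0705]
ee_rot: [3.141, -0.019, 0.002]
force: [-0.1, 0.6, 4.6]
finger_gap: 0.397
gripper_force: 20.0
```

Request:
{"method": "play_rows", "body": {
  "targets": [
    [[0,0,-0.25,0],[0,0,-0.5,0],[0,0,-0.75,0],[0,0,-1,0]]
  ]
}}

```text
time_s: 5.85
tcp_pos: [0.5622, -0.1985, 0.1708]
ee_rot: [-3.141, 0.018, 0.0]
force: [-0.1, 0.6, -1.1]
finger_gap: 0.393
gripper_force: 20.0
```

```bash
python3 - <<'E'
from h import *
s=st()
c=shot('top')
for l in ['bung_mid','jar1_mid','jar4_mid','tray_floor']: print(l,lm('top',c,l))
E
```

```text
t 5.85 tcp [ 0.5622 -0.1985  0.1708] x [ 1.    -0.012 -0.   ] y [-0.012 -1.    -0.   ] F [-0.1  0.6 -1.1] gap 0.393 gf 20.0
bung_mid []
jar1_mid [(0.57, [0.4471, 0.2316, 0.0382])]
jar4_mid [(0.91, [0.5688, 0.3615, 0.0432])]
tray_floor [(0.92, [0.4981, 0.2975, 0.0059]), (0.2, [0.4479, -0.3864, 0.0037])]
```

Request:
{"method": "play_rows", "body": {
  "targets": [
    [[0,-0.25,-0.1,0],[0,-0.5,-0.2,0],[0,-0.75,-0.3,0],[0,-1,-0.3,0]]
  ]
}}

```text
time_s: 6.43
tcp_pos: [0.5635, -0.0977, 0.1997]
ee_rot: [-3.141, 0.019, 0.0]
force: [0.1, 0.2, -0.4]
finger_gap: 0.393
gripper_force: 20.0
```

Request:
{"method": "play_rows", "body": {
  "targets": [
    [[0,-0.25,0,0],[0,-0.5,0,0],[0,-0.75,0,0],[-0.05,-1,0,0]]
  ]
}}

```text
time_s: 6.77
tcp_pos: [0.5592, 0.0027, 0.1979]
ee_rot: [3.142, -0.019, -0.003]
force: [0.2, 0.4, -1.3]
finger_gap: 0.396
gripper_force: 20.0
```

Request:
{"method": "play_rows", "body": {
  "targets": [
    [[0,-0.25,0,0],[0,-0.5,0,0],[0,-0.75,0,0],[-0.05,-1,0,0]]
  ]
}}

```text
time_s: 7.1
tcp_pos: [0.5554, 0.1026, 0.1979]
ee_rot: [3.141, -0.019, -0.003]
force: [-0.0, 0.4, -0.8]
finger_gap: 0.393
gripper_force: 20.0
```

Request:
{"method": "play_rows", "body": {
  "targets": [
    [[0,-0.25,0,0],[0,-0.5,0,0],[0,-0.75,0,0],[-0.07,-1,0,0]]
  ]
}}

```text
time_s: 7.43
tcp_pos: [0.5498, 0.2026, 0.1978]
ee_rot: [3.141, -0.019, -0.003]
force: [0.2, -0.5, 0.2]
finger_gap: 0.396
gripper_force: 20.0
```

Request:
{"method": "play_rows", "body": {
  "targets": [
    [[0,-0.25,0.2,0],[0,-0.38,0.4,0],[0,-0.38,0.6,0],[0,-0.38,0.8,0],[0,-0.38,0.9,0],[0,-0.38,0.9,0]]
  ]
}}

```text
time_s: 7.93
tcp_pos: [0.5481, 0.2386, 0.106]
ee_rot: [3.139, -0.018, -0.009]
force: [-0.1, -0.8, -0.9]
finger_gap: 0.396
gripper_force: 20.0
```

```bash
python3 - <<'E'
from h import *
s=st()
c=shot('wrist')
for l in ['bung_mid','jar1_mid','jar4_mid','tray_floor']: print(l,lm('wrist',c,l))
E
```

```text
t 7.93 tcp [0.5481 0.2386 0.106 ] x [ 1.    -0.012 -0.006] y [-0.012 -1.     0.003] F [-0.1 -0.8 -0.9] gap 0.396 gf 20.0
bung_mid [(0.88, [0.551, 0.245, 0.1145])]
jar1_mid []
jar4_mid [(0.92, [0.5633, 0.3664, 0.0408])]
tray_floor [(0.9, [0.4943, 0.298, 0.001])]
```

Request:
{"method": "play_rows", "body": {
  "targets": [
    [[0,0,0.25,0],[0,0,0.5,0],[0,0,0.75,0],[0,0,0.87,0],[0,0,0.95,0],[0,0,0.95,0]]
  ]
}}

```text
time_s: 8.68
tcp_pos: [0.5508, 0.2397, 0.0145]
ee_rot: [-3.141, 0.019, 0.0]
force: [0.5, 0.3, -0.9]
finger_gap: 0.398
gripper_force: 20.0
```

Request:
{"method": "play_rows", "body": {
  "targets": [
    [[0,0,0,0],[0,0,0,0],[0,0,0,0]]
  ],
  "jaw": 0.55
}}

```text
time_s: 8.93
tcp_pos: [0.5513, 0.2399, 0.0156]
ee_rot: [-3.141, 0.018, -0.002]
force: [-0.6, 0.1, -0.2]
finger_gap: 0.544
gripper_force: 0.0
```

Request:
{"method": "play_rows", "body": {
  "targets": [
    [[0,0,-0.2,0],[0,0,-0.45,0],[0,0,-0.7,0],[0,0,-1,0]]
  ]
}}

```text
time_s: 9.27
tcp_pos: [0.5501, 0.2394, 0.1155]
ee_rot: [3.141, -0.018, -0.001]
force: [0.3, -0.6, -0.7]
finger_gap: 0.551
gripper_force: 0.0
```

Request:
{"method": "play_rows", "body": {
  "targets": [
    [[-0.25,-0.05,-0.2,0],[-0.5,-0.05,-0.4,0],[-0.75,-0.05,-0.4,0],[-1,-0.05,-0.4,0],[-1,-0.05,-0.4,0]]
  ],
  "jaw": 0.85
}}

```text
time_s: 9.68
tcp_pos: [0.4467, 0.2453, 0.1553]
ee_rot: [3.141, -0.017, -0.002]
force: [0.3, 0.3, -1.4]
finger_gap: 0.85
gripper_force: 0.0
```

```bash
python3 - <<'E'
from h import *
s=st()
for cam in('wrist','top'):
  c=shot(cam)
  for l in ['bung_mid','jar1_mid','jar4_mid']: print(l,lm(cam,c,l))
E
```

```text
t 9.68 tcp [0.4467 0.2453 0.1553] x [ 1.    -0.011 -0.001] y [-0.011 -1.     0.   ] F [ 0.3  0.3 -1.4] gap 0.85 gf 0.0
bung_mid [(0.85, [0.5547, 0.245, 0.0238])]
jar1_mid []
jar4_mid [(0.88, [0.5628, 0.3671, 0.0391])]
bung_mid []
jar1_mid []
jar4_mid [(0.9, [0.5712, 0.3615, 0.0408])]
```

Request:
{"method": "play_rows", "body": {
  "targets": [
    [[0,0.15,0,0],[0,0.15,0.3,0],[0,0.15,0.6,0],[0,0.15,0.8,0],[0,0.15,1,0]]
  ]
}}

```text
time_s: 10.5
tcp_pos: [0.4505, 0.2304, 0.0531]
ee_rot: [3.141, -0.019, -0.001]
force: [-0.5, -0.2, 0.2]
finger_gap: 0.849
gripper_force: 0.0
```

Request:
{"method": "play_rows", "body": {
  "targets": [
    [[0,0,0.12,0],[0,0,0.12,0],[0,0,0.12,0],[0,0,0.12,0],[0,0,0.12,0],[0,0,0.12,0]]
  ],
  "jaw": 0.4
}}

```text
time_s: 11.0
tcp_pos: [0.4511, 0.231, 0.0434]
ee_rot: [-3.141, 0.019, -0.002]
force: [-0.4, -0.6, -0.6]
finger_gap: 0.537
gripper_force: 20.0
```

```bash
python3 - <<'E'
from h import *
s=st()
c=shot('wrist','w2.png')
for l in ['bung_mid','jar1_mid','jar4_mid']: print(l,lm('wrist',c,l))
E
```

```text
t 11.0 tcp [0.4511 0.231  0.0434] x [ 1.    -0.012  0.001] y [-0.012 -1.    -0.001] F [-0.4 -0.6 -0.6] gap 0.537 gf 20.0
bung_mid [(0.94, [0.5491, 0.2454, 0.0213])]
jar1_mid [(0.46, [0.564, 0.3682, 0.0403])]
jar4_mid []
```

View pics/w2.png

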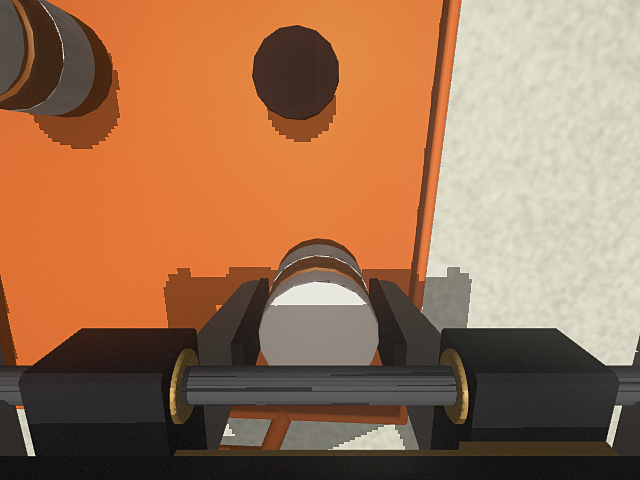

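Wrist view: the jar is held between the fingers at (318,320), the bung stands on the tray at (296,72), and the other jar is at the upper left.

Request:
{"method": "play_rows", "body": {
  "targets": [
    [[0,0,-0.25,0],[0,0,-0.5,0],[0,0,-0.75,0],[0,0.1,-1,0]]
  ]
}}

```text
time_s: 11.53
tcp_pos: [0.4503, 0.2216, 0.1437]
ee_rot: [-3.141, 0.017, -0.0]
force: [1.1, -0.3, -1.2]
finger_gap: 0.542
gripper_force: 20.0
```

Request:
{"method": "play_rows", "body": {
  "targets": [
    [[0.1,0.25,-0.2,0],[0.2,0.5,-0.4,0],[0.3,0.75,-0.5,0],[0.5,1,-0.5,0]]
  ]
}}

```text
time_s: 11.87
tcp_pos: [0.4994, 0.1195, 0.1953]
ee_rot: [-3.141, 0.017, -0.005]
force: [0.3, 0.4, -1.4]
finger_gap: 0.539
gripper_force: 20.0
```

Request:
{"method": "play_rows", "body": {
  "targets": [
    [[0.2,0.25,0,0],[0.4,0.5,0,0],[0.6,0.75,0,0],[0.71,1,0,0]]
  ]
}}

```text
time_s: 12.2
tcp_pos: [0.5707, 0.0179, 0.1927]
ee_rot: [-3.142, 0.019, -0.002]
force: [-0.6, 0.4, -2.2]
finger_gap: 0.536
gripper_force: 20.0
```

Request:
{"method": "play_rows", "body": {
  "targets": [
    [[0,0.25,0,0],[0,0.5,0,0],[0,0.75,0,0],[0,1,0,0]]
  ]
}}

```text
time_s: 12.53
tcp_pos: [0.5674, -0.0818, 0.1924]
ee_rot: [-3.141, 0.019, 0.001]
force: [0.5, -0.4, -1.7]
finger_gap: 0.538
gripper_force: 20.0
```

Request:
{"method": "play_rows", "body": {
  "targets": [
    [[0,0.25,0,0],[0,0.5,0,0],[0,0.75,0,0],[0,1,0,0],[0,1,0.2,0],[0,1,0.3,0],[0,1,0.3,0]]
  ]
}}

```text
time_s: 13.12
tcp_pos: [0.5645, -0.18, 0.16]
ee_rot: [-3.14, 0.019, 0.007]
force: [-0.9, 0.5, -2.0]
finger_gap: 0.54
gripper_force: 20.0
```

```bash
python3 - <<'E'
from h import *
s=st()
for cam in('wrist','top'):
  c=shot(cam,cam+'3.png')
  for l in ['channel','jaw_face','jar1_mid','key','start_top']: print(l,lm(cam,c,l))
E
```

```text
t 13.12 tcp [ 0.5645 -0.18    0.16  ] x [ 1.    -0.012 -0.005] y [-0.012 -1.    -0.002] F [-0.9  0.5 -2. ] gap 0.54 gf 20.0
channel [(0.56, [0.5639, -0.1429, 0.0597])]
jaw_face []
jar1_mid []
key [(0.71, [0.6504, -0.1993, 0.1253]), (0.29, [0.4487, -0.3868, 0.0031])]
start_top [(0.68, [0.6498, -0.07, 0.1158])]
channel [(0.68, [0.5655, -0.144, 0.0569])]
jaw_face [(0.69, [0.5509, 0.2437, 0.0263])]
jar1_mid [(0.45, [0.5625, -0.1779, 0.1607])]
key []
start_top [(0.57, [0.6591, -0.0699, 0.1175])]
```

View pics/wrist3.png

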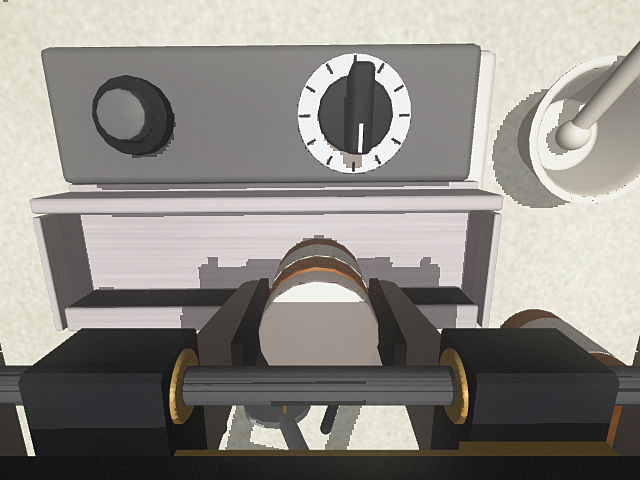

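Wrist view: the jar is above the channel, the channel edges run level in the image, and the key bar at (360,105) lies along tool x. Lowering.

Request:
{"method": "play_rows", "body": {
  "targets": [
    [[0.02,0.2,0,0],[0.02,0.22,0.15,0],[0.02,0.22,0.3,0],[0.02,0.22,0.45,0],[0.02,0.22,0.55,0],[0.02,0.22,0.61,0],[0.02,0.22,0.61,0]]
  ]
}}

```text
time_s: 14.3
tcp_pos: [0.5676, -0.2024, 0.1004]
ee_rot: [-3.141, 0.018, 0.003]
force: [0.7, 0.1, -1.5]
finger_gap: 0.541
gripper_force: 20.0
```

```bash
python3 - <<'E'
from h import *
s=st()
c=shot('top')
for l in ['channel','jar1_mid','jar4_mid']: print(l,lm('top',c,l))
c=shot('scene')
for l in ['jar1_mid']: print(l,lm('scene',c,l))
E
```

```text
t 14.3 tcp [ 0.5676 -0.2024  0.1004] x [ 1.    -0.012 -0.002] y [-0.012 -1.    -0.001] F [ 0.7  0.1 -1.5] gap 0.541 gf 20.0
channel []
jar1_mid []
jar4_mid [(0.77, [0.5702, 0.3624, 0.045]), (0.22, [0.6584, -0.1994, 0.1221])]
jar1_mid [(0.81, [0.5617, -0.2066, 0.0992])]
```

Still 1 mm or so up (weight is still on the tool). Lower slightly and release.

Request:
{"method": "play_rows", "body": {
  "targets": [
    [[0,0,0.01,0],[0,0,0.02,0],[0,0,0.02,0]]
  ]
}}

```text
time_s: 14.85
tcp_pos: [0.5683, -0.2026, 0.0996]
ee_rot: [3.142, -0.019, 0.0]
force: [0.4, 0.3, -1.0]
finger_gap: 0.54
gripper_force: 20.0
```

Request:
{"method": "play_rows", "body": {
  "targets": [
    [[0,0,0,0],[0,0,0,0],[0,0,0,0]]
  ],
  "jaw": 0.7
}}

```text
time_s: 15.1
tcp_pos: [0.5685, -0.2027, 0.0997]
ee_rot: [3.141, -0.019, 0.0]
force: [-0.3, 0.1, 0.5]
finger_gap: 0.7
gripper_force: 0.0
```

Request:
{"method": "play_rows", "body": {
  "targets": [
    [[0,0,-0.25,0],[0,0,-0.5,0],[0,0,-0.75,0],[0,0,-1,0]]
  ]
}}

```text
time_s: 15.43
tcp_pos: [0.5682, -0.2026, 0.2007]
ee_rot: [-3.141, 0.019, 0.0]
force: [0.1, 0.0, -0.5]
finger_gap: 0.699
gripper_force: 0.0
```

Request:
{"method": "play_rows", "body": {
  "targets": [
    [[0,-0.25,0,0],[0,-0.5,0,0],[0,-0.75,0,0],[0,-1,0,0]]
  ],
  "jaw": 0.85
}}

```text
time_s: 15.77
tcp_pos: [0.5695, -0.1018, 0.2]
ee_rot: [3.141, -0.02, 0.001]
force: [0.2, 0.2, 0.4]
finger_gap: 0.85
gripper_force: 0.0
```

Request:
{"method": "play_rows", "body": {
  "targets": [
    [[0,-0.25,0,0],[0,-0.5,0,0],[0,-0.75,0,0],[0,-1,0,0]]
  ]
}}

```text
time_s: 16.1
tcp_pos: [0.5706, -0.0015, 0.1998]
ee_rot: [-3.142, 0.019, -0.001]
force: [0.2, -0.7, 0.3]
finger_gap: 0.851
gripper_force: 0.0
```

Request:
{"method": "play_rows", "body": {
  "targets": [
    [[0,-0.25,0,0],[0,-0.5,0,0],[0,-0.75,0,0],[0,-1,0,0]]
  ]
}}

```text
time_s: 16.43
tcp_pos: [0.5718, 0.0986, 0.1998]
ee_rot: [-3.141, 0.019, -0.001]
force: [-0.2, -0.5, -0.3]
finger_gap: 0.845
gripper_force: 0.0
```

Request:
{"method": "play_rows", "body": {
  "targets": [
    [[0,-0.25,0,0],[0,-0.5,0,0],[0,-0.75,0,0],[0,-1,0,0]]
  ]
}}

```text
time_s: 16.77
tcp_pos: [0.573, 0.1986, 0.1997]
ee_rot: [-3.141, 0.018, -0.0]
force: [-0.2, -0.1, -0.3]
finger_gap: 0.847
gripper_force: 0.0
```

Request:
{"method": "play_rows", "body": {
  "targets": [
    [[0,-0.25,0,0],[0,-0.5,0,0],[0,-0.75,0,0],[0,-1,0,0],[0,-1,0,0]]
  ]
}}

```text
time_s: 17.18
tcp_pos: [0.5742, 0.3013, 0.1997]
ee_rot: [-3.14, 0.015, -0.001]
force: [-0.1, -1.0, 0.7]
finger_gap: 0.851
gripper_force: 0.0
```

```bash
python3 - <<'E'
from h import *
s=st()
for cam in('wrist','top','scene'):
  c=shot(cam)
  for l in ['bung_mid','jar1_mid','jar4_mid']: print(cam,l,lm(cam,c,l))
E
```

```text
t 17.18 tcp [0.5742 0.3013 0.1997] x [ 1.    -0.01   0.001] y [-0.01  -1.    -0.002] F [-0.1 -1.   0.7] gap 0.851 gf 0.0
wrist bung_mid [(0.55, [0.5523, 0.2445, 0.0204])]
wrist jar1_mid []
wrist jar4_mid [(0.61, [0.5647, 0.368, 0.0425])]
top bung_mid [(0.7, [0.552, 0.2411, 0.022])]
top jar1_mid [(0.71, [0.5663, -0.2009, 0.0967])]
top jar4_mid []
scene bung_mid [(0.62, [0.4496, -0.1827, 0.1797]), (0.55, [0.5521, 0.2371, 0.0251])]
scene jar1_mid [(0.79, [0.5633, -0.2063, 0.0972])]
scene jar4_mid [(0.84, [0.5651, 0.3575, 0.0381]), (0.71, [0.4483, -0.1816, 0.1787])]
```

Request:
{"method": "play_rows", "body": {
  "targets": [
    [[-0.07,-0.3,0.1,0],[-0.07,-0.62,0.3,0],[-0.07,-0.62,0.5,0],[-0.07,-0.62,0.75,0],[-0.07,-0.62,0.9,0],[-0.07,-0.62,0.9,0]]
  ]
}}

```text
time_s: 18.28
tcp_pos: [0.5658, 0.3582, 0.1058]
ee_rot: [3.138, -0.018, -0.008]
force: [-0.9, -0.6, -0.0]
finger_gap: 0.852
gripper_force: 0.0
```

```bash
python3 - <<'E'
from h import *
s=st()
c=shot('wrist','w4.png')
for l in ['jar4_mid']: print(l,lm('wrist',c,l))
E
```

```text
t 18.28 tcp [0.5658 0.3582 0.1058] x [ 1.    -0.012 -0.005] y [-0.011 -1.     0.003] F [-0.9 -0.6 -0. ] gap 0.852 gf 0.0
jar4_mid []
```

View pics/w4.png

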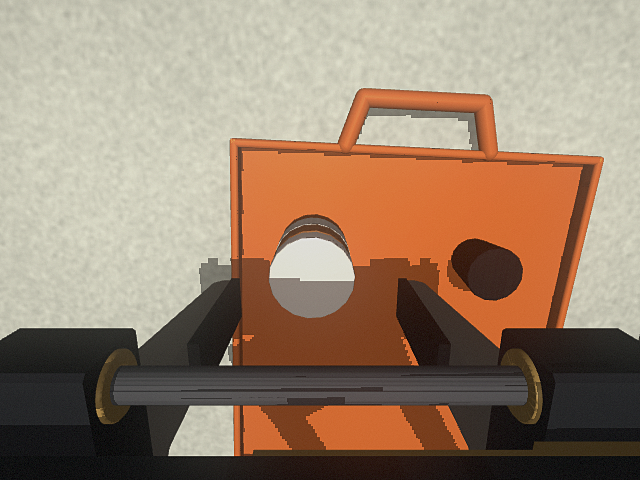

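Wrist view: the jar lid at (312,276) is centred between the fingers, and the bung stands at (490,270).

Request:
{"method": "play_rows", "body": {
  "targets": [
    [[0,0,0.2,0],[0,0,0.4,0],[0,0,0.55,0],[0,0,0.64,0],[0,0,0.64,0]]
  ]
}}

```text
time_s: 18.8
tcp_pos: [0.5677, 0.359, 0.045]
ee_rot: [3.141, -0.019, -0.001]
force: [0.2, 0.0, 0.1]
finger_gap: 0.848
gripper_force: 0.0
```

Request:
{"method": "play_rows", "body": {
  "targets": [
    [[0,0,0,0],[0,0,0,0],[0,0,0,0],[0,0,0,0],[0,0,0,0],[0,0,0,0]]
  ],
  "jaw": 0.4
}}

```text
time_s: 19.3
tcp_pos: [0.5686, 0.3599, 0.0466]
ee_rot: [-3.14, 0.018, -0.002]
force: [0.6, 0.5, 6.5]
finger_gap: 0.543
gripper_force: 20.0
```

```bash
python3 - <<'E'
from h import *
s=st()
c=shot('wrist','w5.png')
for m in env.silhouettes('wrist','jar4_mid')[:2]:
    a=np.argwhere(m['pixels']);print(m['p'],a.min(0),a.max(0),a.mean(0))
c=shot('top')
for l in ['jar1_mid','jar4_mid']: print(l,lm('top',c,l))
E
```

```text
t 19.3 tcp [0.5686 0.3599 0.0466] x [ 1.    -0.012  0.001] y [-0.012 -1.    -0.001] F [0.6 0.5 6.5] gap 0.543 gf 20.0
0.77 [237 260] [365 378] [307.92906046 318.48197641]
jar1_mid [(0.89, [0.5647, -0.2027, 0.0976])]
jar4_mid [(0.7, [0.5703, 0.3589, 0.0421])]
```

Request:
{"method": "play_rows", "body": {
  "targets": [
    [[0,0,-0.25,0],[0,0,-0.5,0],[0,0,-0.75,0],[0,0,-1,0]]
  ]
}}

```text
time_s: 19.88
tcp_pos: [0.5675, 0.359, 0.1462]
ee_rot: [3.141, -0.018, -0.002]
force: [0.8, 0.3, -2.7]
finger_gap: 0.534
gripper_force: 20.0
```

Request:
{"method": "play_rows", "body": {
  "targets": [
    [[0,0.25,-0.2,0],[0,0.5,-0.4,0],[0,0.75,-0.5,0],[0,1,-0.5,0]]
  ]
}}

```text
time_s: 20.22
tcp_pos: [0.5678, 0.2589, 0.1983]
ee_rot: [-3.14, 0.018, -0.006]
force: [0.1, -1.3, -1.6]
finger_gap: 0.539
gripper_force: 20.0
```

Request:
{"method": "play_rows", "body": {
  "targets": [
    [[0,0.25,0,0],[0,0.5,0,0],[0,0.75,0,0],[0.01,1,0,0]]
  ]
}}

```text
time_s: 20.55
tcp_pos: [0.5659, 0.158, 0.1954]
ee_rot: [3.141, -0.018, -0.001]
force: [0.7, -0.4, -1.8]
finger_gap: 0.545
gripper_force: 20.0
```

Request:
{"method": "play_rows", "body": {
  "targets": [
    [[0,0.25,0,0],[0,0.5,0,0],[0,0.75,0,0],[0.01,1,0,0]]
  ]
}}

```text
time_s: 20.88
tcp_pos: [0.5657, 0.0581, 0.1953]
ee_rot: [3.141, -0.018, -0.001]
force: [-0.4, 0.0, -1.7]
finger_gap: 0.542
gripper_force: 20.0
```

Request:
{"method": "play_rows", "body": {
  "targets": [
    [[0,0.25,0,0],[0,0.5,0,0],[0,0.75,0,0],[0.01,1,0,0]]
  ]
}}

```text
time_s: 21.22
tcp_pos: [0.5656, -0.0418, 0.1954]
ee_rot: [3.141, -0.018, -0.001]
force: [-0.1, -0.3, -1.0]
finger_gap: 0.536
gripper_force: 20.0
```

Request:
{"method": "play_rows", "body": {
  "targets": [
    [[0,0.25,0,0],[0,0.54,0,0],[0,0.54,0.2,0],[0,0.54,0.4,0],[0,0.54,0.6,0],[0,0.54,0.6,0]]
  ]
}}

```text
time_s: 21.72
tcp_pos: [0.5627, -0.0945, 0.1319]
ee_rot: [-3.141, 0.019, 0.01]
force: [-1.2, 0.7, -1.5]
finger_gap: 0.539
gripper_force: 20.0
```

```bash
python3 - <<'E'
from h import *
s=st()
for cam in('top','scene'):
  c=shot(cam)
  for l in ['jar1_mid','jar4_mid']: print(l,lm(cam,c,l))
c=shot('wrist','w6.png')
E
```

```text
t 21.72 tcp [ 0.5627 -0.0945  0.1319] x [ 1.    -0.012 -0.006] y [-0.012 -1.    -0.001] F [-1.2  0.7 -1.5] gap 0.539 gf 20.0
jar1_mid []
jar4_mid [(0.7, [0.5645, -0.0942, 0.1275])]
jar1_mid [(0.92, [0.5645, -0.2074, 0.0948]), (0.68, [0.5792, -0.1451, -0.0005])]
jar4_mid [(0.57, [0.5631, -0.0995, 0.1243]), (0.49, [0.7895, 0.0878, -0.0062])]
```

View pics/w6.png

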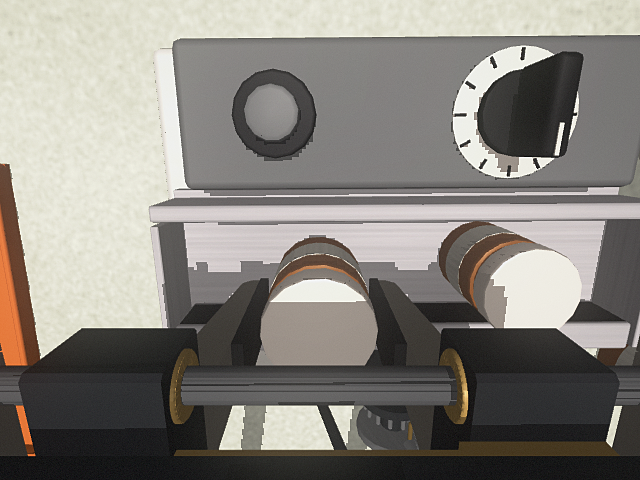

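Wrist view: the held jar (318,310) is entering the channel, and the first jar stands upright in it at (520,280).

Request:
{"method": "play_rows", "body": {
  "targets": [
    [[0.01,0,0.1,0],[0.01,0,0.2,0],[0.01,0,0.27,0],[0.01,0,0.3,0],[0.01,0,0.33,0],[0.01,0,0.33,0],[0.01,0,0.33,0]]
  ]
}}

```text
time_s: 22.65
tcp_pos: [0.5667, -0.0946, 0.1024]
ee_rot: [3.142, -0.018, -0.0]
force: [-0.5, 1.3, -1.3]
finger_gap: 0.539
gripper_force: 20.0
```

Request:
{"method": "play_rows", "body": {
  "targets": [
    [[0,0,0.01,0],[0,0,0.01,0],[0,0,0.01,0]]
  ]
}}

```text
time_s: 22.9
tcp_pos: [0.5668, -0.0946, 0.1023]
ee_rot: [3.141, -0.018, 0.001]
force: [-2.5, 0.3, 8.4]
finger_gap: 0.538
gripper_force: 20.0
```

Request:
{"method": "play_rows", "body": {
  "targets": [
    [[0,0,0.005,0],[0,0,0.005,0],[0,0,0.005,0]]
  ]
}}

```text
time_s: 23.15
tcp_pos: [0.5668, -0.0947, 0.1023]
ee_rot: [3.142, -0.019, 0.001]
force: [-3.8, 0.8, 12.7]
finger_gap: 0.537
gripper_force: 20.0
```

Request:
{"method": "play_rows", "body": {
  "targets": [
    [[0,0,0,0],[0,0,0,0],[0,0,0,0]]
  ],
  "jaw": 0.7
}}

```text
time_s: 23.4
tcp_pos: [0.5667, -0.0946, 0.101]
ee_rot: [3.141, -0.018, 0.0]
force: [0.3, -0.2, 0.0]
finger_gap: 0.697
gripper_force: 0.0
```

Request:
{"method": "play_rows", "body": {
  "targets": [
    [[0,0,-0.25,0],[0,0,-0.5,0],[0,0,-0.75,0],[0,0,-1,0]]
  ]
}}

```text
time_s: 23.73
tcp_pos: [0.5664, -0.0946, 0.2019]
ee_rot: [-3.141, 0.018, 0.001]
force: [0.4, 0.6, 0.3]
finger_gap: 0.697
gripper_force: 0.0
```

Request:
{"method": "play_rows", "body": {
  "targets": [
    [[0,0,-0.25,0],[0,0,-0.5,0],[-0.3,0,-0.5,0],[-0.6,0,-0.5,0],[-0.6,0,-0.5,0]]
  ],
  "jaw": 0.5
}}

```text
time_s: 24.15
tcp_pos: [0.5022, -0.0936, 0.2509]
ee_rot: [-3.141, 0.019, 0.005]
force: [-0.3, -0.2, 0.8]
finger_gap: 0.499
gripper_force: 0.0
```

```bash
python3 - <<'E'
from h import *
s=st()
for cam in('top','scene','wrist'):
  c=shot(cam)
  for l in ['jar1_mid','jar4_mid','ball','bung_mid','shaker']: print(cam,l,lm(cam,c,l,2))
E
```

```text
t 24.15 tcp [ 0.5022 -0.0936  0.2509] x [ 1.    -0.012 -0.003] y [-0.012 -1.    -0.   ] F [-0.3 -0.2  0.8] gap 0.499 gf 0.0
top jar1_mid []
top jar4_mid []
top ball [(0.65, [0.4456, -0.1875, 0.1824])]
top bung_mid [(0.65, [0.5497, 0.2421, 0.0251])]
top shaker []
scene jar1_mid [(0.59, [0.563, -0.2088, 0.0967]), (0.26, [0.6551, -0.2012, 0.1222])]
scene jar4_mid [(0.63, [0.564, -0.0972, 0.0925]), (0.27, [0.4499, -0.3893, -0.0047])]
scene ball [(0.62, [0.4481, -0.1829, 0.1792])]
scene bung_mid [(0.65, [0.5509, 0.2389, 0.024])]
scene shaker []
wrist jar1_mid []
wrist jar4_mid []
wrist ball [(0.72, [0.4436, -0.1853, 0.1805])]
wrist bung_mid [(0.83, [0.5512, 0.2453, 0.023])]
wrist shaker [(0.95, [0.5793, -0.146, -0.0051]), (0.62, [0.4483, -0.3882, 0.0045])]
```

Request:
{"method": "play_rows", "body": {
  "targets": [
    [[-0.2,0.3,0,0],[-0.4,0.6,0,0],[-0.55,0.92,0,0],[-0.55,0.92,0.2,0],[-0.55,0.92,0.5,0],[-0.55,0.92,0.8,0],[-0.55,0.92,0.9,0],[-0.55,0.92,0.9,0]]
  ]
}}

```text
time_s: 25.72
tcp_pos: [0.4488, -0.1846, 0.159]
ee_rot: [-3.14, 0.019, 0.007]
force: [0.3, -0.4, 0.6]
finger_gap: 0.499
gripper_force: 0.0
```

Request:
{"method": "play_rows", "body": {
  "targets": [
    [[0,0,0,0],[0,0,0,0]]
  ],
  "jaw": 0.38
}}

```text
time_s: 25.88
tcp_pos: [0.4517, -0.1856, 0.1626]
ee_rot: [3.141, -0.018, 0.003]
force: [-0.3, 0.2, -0.4]
finger_gap: 0.39
gripper_force: 0.0
```

```bash
python3 - <<'E'
from h import *
s=st()
c=shot('wrist','w7.png')
for l in ['ball']: print(l,lm('wrist',c,l))
E
```

```text
t 25.88 tcp [ 0.4517 -0.1856  0.1626] x [ 1.    -0.011  0.002] y [-0.011 -1.     0.001] F [-0.3  0.2 -0.4] gap 0.39 gf 0.0
ball [(0.95, [0.4417, -0.1837, 0.1817])]
```

View pics/w7.png

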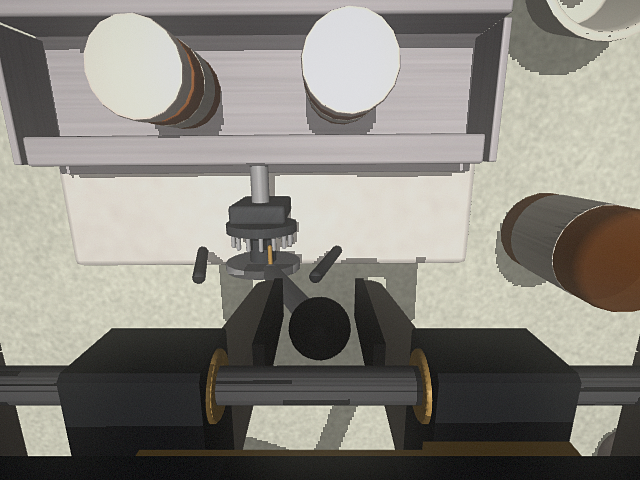

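Wrist view: the ball (320,328) is between the fingers, and both jars stand upright in the channel. Swing back first.

Request:
{"method": "play_rows", "body": {
  "targets": [
    [[-0.04,-0.15,0,0],[-0.04,-0.35,0,0],[-0.04,-0.55,0,0],[-0.04,-0.75,0,0],[-0.04,-0.9,0,0],[-0.04,-1,0,0]]
  ]
}}

```text
time_s: 26.48
tcp_pos: [0.4484, -0.0841, 0.1622]
ee_rot: [3.141, -0.017, 0.003]
force: [0.8, -1.4, -0.4]
finger_gap: 0.38
gripper_force: 0.5
```

Request:
{"method": "play_rows", "body": {
  "targets": [
    [[0,-0.08,0,0],[0,-0.11,0,0],[0,-0.11,0,0]]
  ]
}}

```text
time_s: 26.73
tcp_pos: [0.4484, -0.0749, 0.1617]
ee_rot: [3.139, -0.016, 0.002]
force: [-0.8, -3.5, 2.5]
finger_gap: 0.379
gripper_force: 1.7
```

Request:
{"method": "play_rows", "body": {
  "targets": [
    [[0,0.15,0,0],[0,0.3,0,0],[0,0.45,0,0],[0,0.6,0,0],[0,0.7,0,0]]
  ]
}}

```text
time_s: 27.15
tcp_pos: [0.4474, -0.1456, 0.1615]
ee_rot: [3.141, -0.02, 0.001]
force: [-0.1, 1.0, 1.4]
finger_gap: 0.382
gripper_force: 0.5
```

Request:
{"method": "play_rows", "body": {
  "targets": [
    [[0,0.15,0,0],[0,0.3,0,0],[0,0.45,0,0],[0,0.6,0,0],[0,0.68,0,0],[0,0.7,0,0],[0,0.7,0,0]]
  ]
}}

```text
time_s: 27.73
tcp_pos: [0.4461, -0.2145, 0.1609]
ee_rot: [-3.141, 0.02, 0.0]
force: [0.1, 0.1, 0.4]
finger_gap: 0.379
gripper_force: 0.0
```

```bash
python3 - <<'E'
from h import *
s=st()
for cam in('top','wrist'):
  c=shot(cam)
  for l in ['ball','jaw_face']: print(l,lm(cam,c,l))
E
```

```text
t 27.73 tcp [ 0.4461 -0.2145  0.1609] x [ 1.    -0.013 -0.   ] y [-0.013 -1.    -0.   ] F [0.1 0.1 0.4] gap 0.379 gf 0.0
ball []
jaw_face [(0.65, [0.5346, -0.1457, 0.0792])]
ball [(0.89, [0.4447, -0.2119, 0.1645])]
jaw_face [(0.56, [0.531, -0.1457, 0.0813])]
```

Request:
{"method": "play_rows", "body": {
  "targets": [
    [[0,0.02,0,0],[0,0.02,0,0],[0,-0.3,0,0],[0,-0.6,0,0],[0,-0.85,0,0],[0,-0.95,0,0]]
  ]
}}

```text
time_s: 28.53
tcp_pos: [0.4471, -0.1173, 0.1612]
ee_rot: [-3.141, 0.017, -0.0]
force: [-0.3, -0.8, -0.5]
finger_gap: 0.38
gripper_force: 0.4
```

Request:
{"method": "play_rows", "body": {
  "targets": [
    [[0,-0.25,0,0],[0,-0.47,0,0],[0,-0.47,0,0],[0,-0.15,0,0],[0,0.2,0,0],[0,0.55,0,0],[0,0.85,0,0],[0,0.97,0,0]]
  ]
}}

```text
time_s: 29.2
tcp_pos: [0.446, -0.2187, 0.161]
ee_rot: [-3.141, 0.022, 0.0]
force: [2.1, 31.9, 7.3]
finger_gap: 0.381
gripper_force: 17.3
```

Request:
{"method": "play_rows", "body": {
  "targets": [
    [[0,0,0,0],[0,-0.3,0,0],[0,-0.6,0,0],[0,-0.85,0,0],[0,-0.97,0,0]]
  ]
}}

```text
time_s: 29.62
tcp_pos: [0.447, -0.1172, 0.1611]
ee_rot: [-3.141, 0.017, 0.0]
force: [-0.4, -1.0, -0.7]
finger_gap: 0.38
gripper_force: 0.4
```

Request:
{"method": "play_rows", "body": {
  "targets": [
    [[0,-0.25,0,0],[0,-0.47,0,0],[0,-0.47,0,0],[0,-0.15,0,0],[0,0.2,0,0],[0,0.55,0,0],[0,0.85,0,0],[0,0.97,0,0]]
  ]
}}

```text
time_s: 30.28
tcp_pos: [0.4461, -0.2184, 0.1609]
ee_rot: [-3.141, 0.021, 0.0]
force: [1.1, 20.7, 5.4]
finger_gap: 0.379
gripper_force: 12.5
```

Request:
{"method": "play_rows", "body": {
  "targets": [
    [[0,0,0,0],[0,0,0,0]]
  ]
}}

```text
time_s: 30.45
tcp_pos: [0.4461, -0.2165, 0.1609]
ee_rot: [-3.141, 0.02, 0.001]
force: [-0.1, -0.3, -0.4]
finger_gap: 0.378
gripper_force: 0.0
```

```bash
python3 - <<'E'
from h import *
s=st()
for cam in('top','wrist','scene'):
  c=shot(cam,cam+'8.png')
  for l in ['ball','jaw_face','screw','jar1_mid','jar4_mid']: print(cam,l,lm(cam,c,l,2))
E
```

```text
t 30.45 tcp [ 0.4461 -0.2165  0.1609] x [ 1.    -0.013 -0.   ] y [-0.013 -1.    -0.   ] F [-0.1 -0.3 -0.4] gap 0.378 gf 0.0
top ball []
top jaw_face [(0.58, [0.5389, -0.1456, 0.0793])]Traceback (most recent call last):
  File "<stdin>", line 5, in <module>
  File "h.py", line 11, in lm
    return [(round(d['p'],2),np.round(w(c,d['xyz']),4).tolist()) for d in env.landmark_of(cam,label)[:n]]
                                                                          ~~~~~~~~~~~~~~~^^^^^^^^^^^
ValueError: it knows: ball, bung_mid, channel, jar1_mid, jar2_mid, jar3_mid, jar4_mid, jaw_face, key, mortar, rack, reagent, shaker, start_top, tray_floor
```

Request:
{"method": "play_rows", "body": {
  "targets": [
    [[0,-0.3,0,0],[0,-0.6,0,0],[0,-0.85,0,0],[0,-0.95,0,0]]
  ]
}}

```text
time_s: 30.93
tcp_pos: [0.447, -0.1186, 0.1612]
ee_rot: [-3.141, 0.015, -0.0]
force: [-0.4, -0.5, 0.1]
finger_gap: 0.378
gripper_force: 0.4
```

Request:
{"method": "play_rows", "body": {
  "targets": [
    [[0,-0.25,0,0],[0,-0.43,0,0],[0,-0.49,0,0],[0,-0.49,0,0],[0,-0.25,0,0],[0,0,0,0]]
  ]
}}

```text
time_s: 31.43
tcp_pos: [0.4477, -0.1207, 0.1615]
ee_rot: [-3.141, 0.013, -0.001]
force: [0.9, 0.6, 2.3]
finger_gap: 0.381
gripper_force: 0.9
```

Request:
{"method": "play_rows", "body": {
  "targets": [
    [[0,0.2,0,0],[0,0.4,0,0],[0,0.6,0,0],[0,0.75,0,0],[0,0.87,0,0],[0,0.94,0,0],[0,0.95,0,0]]
  ]
}}

```text
time_s: 32.02
tcp_pos: [0.4459, -0.2168, 0.1608]
ee_rot: [-3.141, 0.019, 0.001]
force: [-0.0, 2.1, -1.6]
finger_gap: 0.379
gripper_force: 0.9
```

Request:
{"method": "play_rows", "body": {
  "targets": [
    [[0,-0.3,0,0],[0,-0.6,0,0],[0,-0.85,0,0],[0,-0.95,0,0]]
  ]
}}

```text
time_s: 32.35
tcp_pos: [0.4472, -0.119, 0.1613]
ee_rot: [3.141, -0.016, 0.001]
force: [0.3, 0.4, 0.1]
finger_gap: 0.377
gripper_force: 0.4
```

Request:
{"method": "play_rows", "body": {
  "targets": [
    [[0,-0.25,0,0],[0,-0.43,0,0],[0,-0.49,0,0],[0,-0.49,0,0],[0,-0.25,0,0],[0,0,0,0]]
  ]
}}

```text
time_s: 32.85
tcp_pos: [0.4479, -0.121, 0.1616]
ee_rot: [-3.141, 0.013, -0.002]
force: [0.3, 1.8, 1.4]
finger_gap: 0.376
gripper_force: 0.9
```

Request:
{"method": "play_rows", "body": {
  "targets": [
    [[0,0.2,0,0],[0,0.4,0,0],[0,0.6,0,0],[0,0.75,0,0],[0,0.87,0,0],[0,0.94,0,0],[0,0.95,0,0]]
  ]
}}

```text
time_s: 33.43
tcp_pos: [0.4459, -0.2169, 0.1608]
ee_rot: [-3.141, 0.02, 0.001]
force: [-0.2, 1.6, -0.5]
finger_gap: 0.381
gripper_force: 0.8
```

```bash
python3 - <<'E'
from h import *
s=st()
for cam in('top','wrist','scene'):
  c=shot(cam,cam+'8.png')
  for l in ['ball','jaw_face','jar1_mid','jar4_mid']: print(cam,l,lm(cam,c,l,2))
E
```

```text
t 33.43 tcp [ 0.4459 -0.2169  0.1608] x [ 1.    -0.012 -0.001] y [-0.012 -1.    -0.   ] F [-0.2  1.6 -0.5] gap 0.381 gf 0.8
top ball []
top jaw_face [(0.56, [0.5451, -0.1451, 0.0847])]
top jar1_mid [(0.81, [0.5706, -0.1993, 0.0951])]
top jar4_mid [(0.57, [0.575, -0.0958, 0.1009])]
wrist ball [(0.72, [0.443, -0.2143, 0.1648])]
wrist jaw_face [(0.94, [0.547, -0.146, 0.083])]
wrist jar1_mid []
wrist jar4_mid [(0.69, [0.5653, -0.0911, 0.0975])]
scene ball [(0.59, [0.4498, -0.2129, 0.1646]), (0.35, [0.5628, -0.1461, 0.06])]
scene jaw_face [(0.83, [0.5413, -0.1502, 0.0801]), (0.42, [0.4519, -0.3893, -0.0024])]
scene jar1_mid [(0.62, [0.5681, -0.0971, 0.0946]), (0.56, [0.5695, -0.2067, 0.0975])]
scene jar4_mid [(0.59, [0.5738, -0.0964, 0.0949])]
```

View pics/wrist8.png

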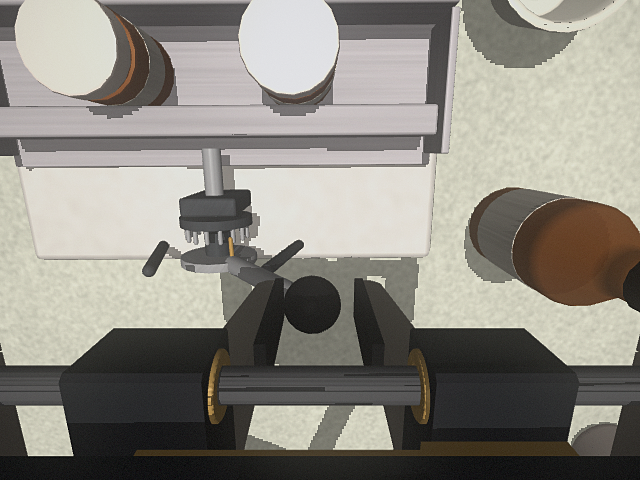

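Wrist view: jaw nearly closed on the upright jars, ball (312,305) at the right end. Do the last back swing, then move forward carefully.

Request:
{"method": "play_rows", "body": {
  "targets": [
    [[0,-0.3,0,0],[0,-0.6,0,0],[0,-0.85,0,0],[0,-0.95,0,0]]
  ]
}}

```text
time_s: 34.52
tcp_pos: [0.4469, -0.1192, 0.1611]
ee_rot: [-3.141, 0.017, 0.0]
force: [-0.4, -0.6, -0.6]
finger_gap: 0.378
gripper_force: 0.4
```

Request:
{"method": "play_rows", "body": {
  "targets": [
    [[0,-0.25,0,0],[0,-0.43,0,0],[0,-0.49,0,0],[0,-0.49,0,0],[0,-0.25,0,0],[0,0,0,0],[0,0.2,0,0],[0,0.3,0,0]]
  ]
}}

```text
time_s: 35.18
tcp_pos: [0.4472, -0.1532, 0.1613]
ee_rot: [3.141, -0.02, 0.001]
force: [0.2, 2.7, 1.8]
finger_gap: 0.378
gripper_force: 1.2
```

Request:
{"method": "play_rows", "body": {
  "targets": [
    [[0,0.05,0,0],[0,0.1,0,0],[0,0.15,0,0],[0,0.15,0,0]]
  ]
}}

```text
time_s: 35.52
tcp_pos: [0.4468, -0.1665, 0.161]
ee_rot: [3.141, -0.018, -0.0]
force: [-0.3, 0.4, 0.4]
finger_gap: 0.379
gripper_force: 0.1
```

Request:
{"method": "play_rows", "body": {
  "targets": [
    [[0,0.03,0,0],[0,0.06,0,0],[0,0.06,0,0],[0,0.06,0,0]]
  ]
}}

```text
time_s: 35.85
tcp_pos: [0.4465, -0.1722, 0.161]
ee_rot: [3.141, -0.018, -0.001]
force: [0.7, 0.8, 0.2]
finger_gap: 0.382
gripper_force: 0.2
```

Request:
{"method": "play_rows", "body": {
  "targets": [
    [[0,0.03,0,0],[0,0.03,0,0],[0,0.03,0,0]]
  ]
}}

```text
time_s: 36.1
tcp_pos: [0.4465, -0.1753, 0.161]
ee_rot: [-3.142, 0.018, 0.001]
force: [-0.9, 1.4, -0.7]
finger_gap: 0.378
gripper_force: 0.4
```

Request:
{"method": "play_rows", "body": {
  "targets": [
    [[0,0.03,0,0],[0,0.05,0,0],[0,0.05,0,0],[0,0.05,0,0]]
  ]
}}

```text
time_s: 36.43
tcp_pos: [0.4466, -0.1805, 0.1611]
ee_rot: [3.141, -0.019, -0.0]
force: [0.1, 0.5, -0.9]
finger_gap: 0.38
gripper_force: 0.3
```

Request:
{"method": "play_rows", "body": {
  "targets": [
    [[0,0.03,0,0],[0,0.03,0,0],[0,0.03,0,0]]
  ]
}}

```text
time_s: 36.68
tcp_pos: [0.4466, -0.1834, 0.1611]
ee_rot: [3.141, -0.019, 0.0]
force: [-1.0, 0.9, -1.1]
finger_gap: 0.381
gripper_force: 0.3
```

Request:
{"method": "play_rows", "body": {
  "targets": [
    [[0,0.02,0,0],[0,0.04,0,0],[0,0.04,0,0],[0,0.04,0,0]]
  ]
}}

```text
time_s: 37.02
tcp_pos: [0.4466, -0.1874, 0.1611]
ee_rot: [3.141, -0.019, 0.0]
force: [0.2, 0.7, -1.3]
finger_gap: 0.384
gripper_force: 0.6
```

Request:
{"method": "play_rows", "body": {
  "targets": [
    [[0,0.03,0,0],[0,0.03,0,0],[0,0.03,0,0]]
  ]
}}

```text
time_s: 37.27
tcp_pos: [0.4465, -0.1905, 0.1611]
ee_rot: [3.141, -0.019, 0.0]
force: [-0.2, 1.4, -0.5]
finger_gap: 0.382
gripper_force: 0.6
```

```bash
python3 - <<'E'
from h import *
s=st()
for cam in('top','wrist'):
  c=shot(cam)
  for l in ['ball','jaw_face']: print(cam,l,lm(cam,c,l,2))
E
```

```text
t 37.27 tcp [ 0.4465 -0.1905  0.1611] x [ 1.    -0.012  0.   ] y [-0.012 -1.     0.   ] F [-0.2  1.4 -0.5] gap 0.382 gf 0.6
top ball []
top jaw_face []
wrist ball [(0.91, [0.4462, -0.1887, 0.1804])]
wrist jaw_face [(0.87, [0.5422, -0.1472, 0.0848])]
```

Request:
{"method": "play_rows", "body": {
  "targets": [
    [[0,0.02,0,0],[0,0.04,0,0],[0,0.04,0,0],[0,0.04,0,0]]
  ]
}}

```text
time_s: 37.9
tcp_pos: [0.4464, -0.1944, 0.1611]
ee_rot: [3.142, -0.019, -0.0]
force: [-0.4, 0.5, 0.6]
finger_gap: 0.381
gripper_force: 0.7
```

Request:
{"method": "play_rows", "body": {
  "targets": [
    [[0,0.03,0,0],[0,0.03,0,0],[0,0.03,0,0]]
  ]
}}

```text
time_s: 38.15
tcp_pos: [0.4464, -0.1974, 0.1611]
ee_rot: [3.141, -0.019, 0.0]
force: [-1.0, 0.9, -0.8]
finger_gap: 0.382
gripper_force: 0.6
```

Request:
{"method": "play_rows", "body": {
  "targets": [
    [[0,0.02,0,0],[0,0.04,0,0],[0,0.04,0,0],[0,0.04,0,0]]
  ]
}}

```text
time_s: 38.48
tcp_pos: [0.4464, -0.2014, 0.1611]
ee_rot: [3.141, -0.019, 0.0]
force: [-0.1, 2.7, -0.2]
finger_gap: 0.377
gripper_force: 0.8
```

Request:
{"method": "play_rows", "body": {
  "targets": [
    [[0,0.03,0,0],[0,0.03,0,0],[0,0.03,0,0]]
  ]
}}

```text
time_s: 38.73
tcp_pos: [0.4463, -0.2043, 0.1611]
ee_rot: [-3.141, 0.019, 0.0]
force: [0.0, 2.6, -0.2]
finger_gap: 0.38
gripper_force: 1.2
```

Request:
{"method": "play_rows", "body": {
  "targets": [
    [[0,0.02,0,0],[0,0.04,0,0],[0,0.04,0,0],[0,0.04,0,0]]
  ]
}}

```text
time_s: 39.07
tcp_pos: [0.4462, -0.2082, 0.161]
ee_rot: [-3.141, 0.019, 0.0]
force: [-0.2, 4.9, -0.8]
finger_gap: 0.381
gripper_force: 1.8
```

Request:
{"method": "play_rows", "body": {
  "targets": [
    [[0,0.03,0,0],[0,0.03,0,0],[0,0.03,0,0]]
  ]
}}

```text
time_s: 39.32
tcp_pos: [0.446, -0.2109, 0.1608]
ee_rot: [-3.141, 0.019, 0.001]
force: [0.3, 6.1, -3.5]
finger_gap: 0.382
gripper_force: 2.6
```

Request:
{"method": "play_rows", "body": {
  "targets": [
    [[0,0.02,0,0],[0,0.03,0,0],[0,0.03,0,0],[0,0.03,0,0]]
  ]
}}

```text
time_s: 39.65
tcp_pos: [0.4465, -0.2149, 0.1613]
ee_rot: [3.14, -0.019, 0.001]
force: [1.0, -0.6, -0.6]
finger_gap: 0.377
gripper_force: 0.0
```

Request:
{"method": "play_rows", "body": {
  "targets": [
    [[0,0.02,0,0],[0,0.03,0,0],[0,0.03,0,0]]
  ]
}}

```text
time_s: 39.9
tcp_pos: [0.4463, -0.2175, 0.1612]
ee_rot: [3.141, -0.019, 0.0]
force: [1.5, 0.0, -0.4]
finger_gap: 0.382
gripper_force: 0.1
```

```bash
python3 - <<'E'
from h import *
s=st()
for cam in('top','wrist','scene'):
  c=shot(cam)
  for l in ['ball','jaw_face']: print(cam,l,lm(cam,c,l,2))
E
```

```text
t 39.9 tcp [ 0.4463 -0.2175  0.1612] x [ 1.    -0.012  0.   ] y [-0.012 -1.     0.   ] F [ 1.5  0.  -0.4] gap 0.382 gf 0.1
top ball []
top jaw_face [(0.64, [0.5467, -0.1442, 0.0806])]
wrist ball [(0.57, [0.445, -0.2121, 0.162])]
wrist jaw_face [(0.84, [0.5451, -0.1491, 0.0807])]
scene ball [(0.88, [0.4486, -0.2126, 0.1622]), (0.52, [0.7951, 0.0893, -0.0046])]
scene jaw_face [(0.84, [0.5429, -0.1477, 0.0813])]
```

Request:
{"method": "play_rows", "body": {
  "targets": [
    [[0,-0.3,0,0],[0,-0.6,0,0],[0,-0.85,0,0],[0,-0.95,0,0]]
  ]
}}

```text
time_s: 40.68
tcp_pos: [0.447, -0.1202, 0.1611]
ee_rot: [-3.141, 0.017, 0.0]
force: [-0.9, -1.1, -1.0]
finger_gap: 0.378
gripper_force: 0.4
```

Request:
{"method": "play_rows", "body": {
  "targets": [
    [[0,-0.25,0,0],[0,-0.43,0,0],[0,-0.5,0,0],[0,-0.5,0,0],[0,-0.4,0,0],[0,-0.3,0,0],[0,-0.2,0,0],[0,-0.2,0,0]]
  ]
}}

```text
time_s: 41.35
tcp_pos: [0.4478, -0.1042, 0.1612]
ee_rot: [3.141, -0.02, 0.001]
force: [-0.2, -0.1, -0.6]
finger_gap: 0.378
gripper_force: 0.0
```

Request:
{"method": "play_rows", "body": {
  "targets": [
    [[0,0.04,0,0],[0,0.08,0,0],[0,0.08,0,0]]
  ]
}}

```text
time_s: 41.6
tcp_pos: [0.4474, -0.1109, 0.161]
ee_rot: [3.141, -0.019, -0.0]
force: [-0.4, -0.1, -0.4]
finger_gap: 0.38
gripper_force: 0.0
```

Request:
{"method": "play_rows", "body": {
  "targets": [
    [[0,0.03,0,0],[0,0.06,0,0],[0,0.06,0,0]]
  ]
}}

```text
time_s: 41.85
tcp_pos: [0.4474, -0.1164, 0.1611]
ee_rot: [-3.141, 0.018, 0.0]
force: [-0.2, 2.0, 1.7]
finger_gap: 0.38
gripper_force: 0.9
```

Request:
{"method": "play_rows", "body": {
  "targets": [
    [[0,0.03,0,0],[0,0.05,0,0],[0,0.05,0,0]]
  ]
}}

```text
time_s: 42.1
tcp_pos: [0.4474, -0.1213, 0.1612]
ee_rot: [-3.141, 0.019, -0.0]
force: [0.1, 4.1, 3.4]
finger_gap: 0.377
gripper_force: 1.9
```

Request:
{"method": "play_rows", "body": {
  "targets": [
    [[0,0.03,0,0],[0,0.03,0,0],[0,0.03,0,0]]
  ]
}}

```text
time_s: 42.35
tcp_pos: [0.4473, -0.1242, 0.1611]
ee_rot: [-3.142, 0.019, -0.0]
force: [0.0, 3.3, 3.1]
finger_gap: 0.381
gripper_force: 2.0
```

Request:
{"method": "play_rows", "body": {
  "targets": [
    [[0,0.02,0,0],[0,0.04,0,0],[0,0.04,0,0]]
  ]
}}

```text
time_s: 42.6
tcp_pos: [0.4473, -0.1281, 0.1612]
ee_rot: [-3.141, 0.019, -0.0]
force: [-0.2, 5.9, 4.8]
finger_gap: 0.379
gripper_force: 2.6
```

Request:
{"method": "play_rows", "body": {
  "targets": [
    [[0,0.03,0,0],[0,0.03,0,0],[0,0.03,0,0]]
  ]
}}

```text
time_s: 42.85
tcp_pos: [0.447, -0.1317, 0.1609]
ee_rot: [3.141, -0.018, -0.0]
force: [0.5, 0.0, -1.0]
finger_gap: 0.38
gripper_force: 0.0
```

Request:
{"method": "play_rows", "body": {
  "targets": [
    [[0,0.08,0,0],[0,0.16,0,0],[0,0.24,0,0],[0,0.3,0,0],[0,0.3,0,0]]
  ]
}}

```text
time_s: 43.27
tcp_pos: [0.4468, -0.1625, 0.1611]
ee_rot: [3.141, -0.02, 0.0]
force: [1.1, 0.9, 0.2]
finger_gap: 0.38
gripper_force: 0.5
```

Request:
{"method": "play_rows", "body": {
  "targets": [
    [[0,0.03,0,0],[0,0.06,0,0],[0,0.06,0,0]]
  ]
}}

```text
time_s: 43.52
tcp_pos: [0.4468, -0.1675, 0.1611]
ee_rot: [-3.141, 0.019, -0.0]
force: [1.0, 2.7, 0.4]
finger_gap: 0.382
gripper_force: 1.0
```

Request:
{"method": "play_rows", "body": {
  "targets": [
    [[0,0.03,0,0],[0,0.05,0,0],[0,0.05,0,0]]
  ]
}}

```text
time_s: 43.77
tcp_pos: [0.4466, -0.1724, 0.161]
ee_rot: [3.141, -0.018, -0.0]
force: [0.7, 0.1, -1.1]
finger_gap: 0.383
gripper_force: 0.3
```

```bash
python3 - <<'E'
from h import *
s=st()
c=shot('wrist','w9.png')
for l in ['ball','jaw_face','channel']: print(l,lm('wrist',c,l,2))
for x in (-.045,-.031,.020):
    p=[.578+x,-.15,.1];print(x,proj(c,p))
E
```

```text
t 43.77 tcp [ 0.4466 -0.1724  0.161 ] x [ 1.    -0.012 -0.   ] y [-0.012 -1.     0.   ] F [ 0.7  0.1 -1.1] gap 0.383 gf 0.3
ball [(0.83, [0.4426, -0.1681, 0.1852])]
jaw_face [(0.61, [0.5455, -0.1468, 0.0818])]
channel [(0.89, [0.5602, -0.1424, 0.0567])]
-0.045 [280.28033738 122.758948  ]
-0.031 [279.37132008  97.65828335]
0.02 [275.78826199  -1.280582  ]
```

View pics/w9.png

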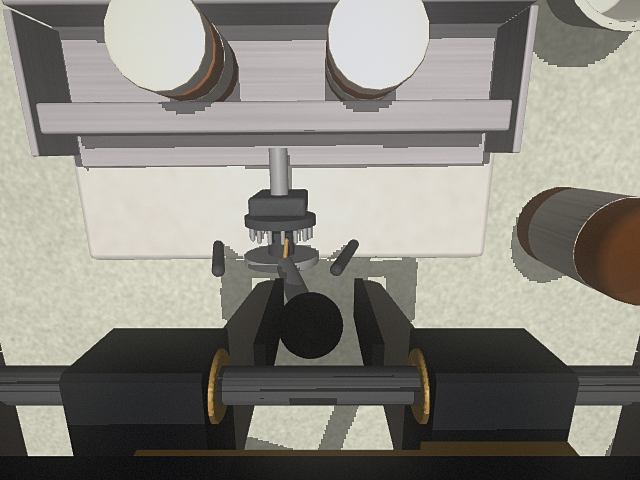

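Wrist view: the jaw edge at row 101, about 14 mm further than in the open view. Jars are upright and the pawl slips under load, so the screw is tight. On to the timer key.

Request:
{"method": "play_rows", "body": {
  "targets": [
    [[0,0,0,0],[0,0,-0.3,0],[0,0,-0.6,0],[0,0,-0.95,0]]
  ],
  "jaw": 0.55
}}

```text
time_s: 44.3
tcp_pos: [0.4457, -0.172, 0.2563]
ee_rot: [-3.141, 0.018, 0.004]
force: [1.4, -0.5, 1.0]
finger_gap: 0.551
gripper_force: 0.0
```

Request:
{"method": "play_rows", "body": {
  "targets": [
    [[0.3,0.05,0,0],[0.7,0.09,0,0],[1,0.14,0,0]]
  ]
}}

```text
time_s: 44.55
tcp_pos: [0.5489, -0.1879, 0.2576]
ee_rot: [3.14, -0.019, 0.005]
force: [0.2, 0.5, -0.1]
finger_gap: 0.548
gripper_force: 0.0
```

Request:
{"method": "play_rows", "body": {
  "targets": [
    [[0.3,0.05,0,0],[0.7,0.09,0,0],[1,0.13,0,0],[1,0.13,0,0]]
  ]
}}

```text
time_s: 44.88
tcp_pos: [0.6508, -0.2021, 0.255]
ee_rot: [3.141, -0.017, 0.003]
force: [-1.4, -0.1, -0.1]
finger_gap: 0.549
gripper_force: 0.0
```

Request:
{"method": "play_rows", "body": {
  "targets": [
    [[0.1,0,0,-0.0375],[0.1,0,0,-0.075],[0.1,0,0,-0.1125],[0.1,0,0,-0.15],[0.1,0,0,-0.1875],[0.1,0,0,-0.225],[0.1,0,0,-0.2625],[0.1,0,0,-0.3]]
  ]
}}

```text
time_s: 45.55
tcp_pos: [0.6556, -0.2018, 0.256]
ee_rot: [-2.803, -1.418, 0.001]
force: [-0.3, -0.1, 0.9]
finger_gap: 0.549
gripper_force: 0.0
```

Request:
{"method": "play_rows", "body": {
  "targets": [
    [[0,0,0,-0.0375],[0,0,0,-0.075],[0,0,0,-0.1125],[0,0,0,-0.15],[0,0,0,-0.1875],[0,0,0,-0.225],[0,0,0,-0.2625],[0,0,0,-0.3]]
  ]
}}

```text
time_s: 46.22
tcp_pos: [0.6556, -0.2018, 0.256]
ee_rot: [-1.854, -2.536, 0.001]
force: [0.7, 0.0, -0.4]
finger_gap: 0.552
gripper_force: 0.0
```

Request:
{"method": "play_rows", "body": {
  "targets": [
    [[0,0,0,-0.0375],[0,0,0,-0.075],[0,0,0,-0.1125],[0,0,0,-0.15],[0,0,0,-0.1875],[0,0,0,-0.225],[0,0,0,-0.2625],[0,0,0,-0.3]]
  ]
}}

```text
time_s: 46.88
tcp_pos: [0.6556, -0.2018, 0.256]
ee_rot: [-0.501, -3.101, 0.001]
force: [0.2, -0.0, 0.4]
finger_gap: 0.549
gripper_force: 0.0
```

Request:
{"method": "play_rows", "body": {
  "targets": [
    [[0,0,0,-0.0375],[0,0,0,-0.075],[0,0,0,-0.1],[0,0,0,-0.1],[0,0,0,-0.1]]
  ]
}}

```text
time_s: 47.3
tcp_pos: [0.6559, -0.2017, 0.2561]
ee_rot: [-0.023, -3.141, 0.0]
force: [0.1, -0.1, 0.6]
finger_gap: 0.548
gripper_force: 0.0
```

```bash
python3 - <<'E'
from h import *
s=st();print(s['qpos'])
for cam in('top','scene','wrist'):
  c=shot(cam,cam+'10.png')
  for l in ['key','start_top','ball','jar1_mid','jar4_mid','jaw_face']: print(cam,l,lm(cam,c,l,2))
E
```

```text
t 47.3 tcp [ 0.6559 -0.2017  0.2561] x [-1.     0.015  0.   ] y [ 0.015  1.    -0.   ] F [ 0.1 -0.1  0.6] gap 0.548 gf 0.0
[-3.00467143e-01  4.16238074e-01  1.44613954e+00 -2.45362313e-04
  1.27955121e+00 -1.85667545e+00]
top key []
top start_top [(0.67, [0.6601, -0.0713, 0.1138])]
top ball []
top jar1_mid []
top jar4_mid [(0.66, [0.576, -0.0947, 0.1001]), (0.5, [0.5527, 0.2432, 0.0263])]
top jaw_face [(0.88, [0.5439, -0.1435, 0.0819])]
scene key [(0.81, [0.6558, -0.2011, 0.1213])]
scene start_top [(0.45, [0.6548, -0.077, 0.1196])]
scene ball [(0.71, [0.6534, -0.0752, 0.1202]), (0.64, [0.4483, -0.167, 0.1829])]
scene jar1_mid [(0.76, [0.572, -0.206, 0.0959])]
scene jar4_mid [(0.6, [0.5712, -0.0965, 0.0952])]
scene jaw_face [(0.98, [0.5451, -0.148, 0.0792])]
wrist key [(0.63, [0.6536, -0.2039, 0.127])]
wrist start_top [(0.96, [0.6526, -0.0706, 0.1186])]
wrist ball []
wrist jar1_mid []
wrist jar4_mid []
wrist jaw_face [(0.79, [0.5442, -0.1471, 0.0823])]
```

View pics/wrist10.png

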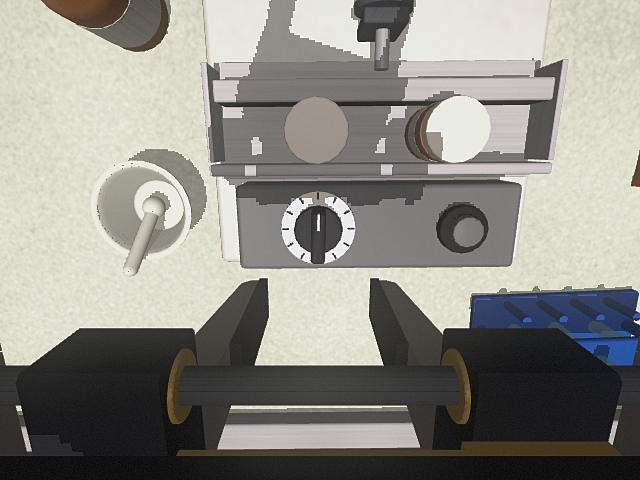

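Wrist view: the key bar (318,230) is vertical in the image and centred between the fingers. Both jars are upright, with the jaw against them. All three pawl slips came at the same pin phase, so the screw is at its stop. Descending on the key.

Request:
{"method": "play_rows", "body": {
  "targets": [
    [[0,0,0.3,0],[0,0,0.6,0],[0,0,0.85,0],[0,0,1,0],[0,0,1,0]]
  ],
  "force": 30
}}

```text
time_s: 48.77
tcp_pos: [0.6541, -0.201, 0.1521]
ee_rot: [-0.018, -3.136, -0.003]
force: [0.1, -0.9, -0.3]
finger_gap: 0.551
gripper_force: 0.0
```

Request:
{"method": "play_rows", "body": {
  "targets": [
    [[0,0,0.12,0],[0,0,0.24,0],[0,0,0.32,0],[0,0,0.36,0],[0,0,0.36,0],[0,0,0.36,0]]
  ]
}}

```text
time_s: 49.27
tcp_pos: [0.6565, -0.2017, 0.1203]
ee_rot: [0.019, 3.141, -0.0]
force: [0.2, 0.2, -0.7]
finger_gap: 0.552
gripper_force: 0.0
```

Request:
{"method": "play_rows", "body": {
  "targets": [
    [[0,0,0,0],[0,0,0,0],[0,0,0,0],[0,0,0,0],[0,0,0,0],[0,0,0,0]]
  ],
  "jaw": 0.02
}}

```text
time_s: 49.77
tcp_pos: [0.6564, -0.2018, 0.1202]
ee_rot: [0.018, 3.141, -0.0]
force: [-0.3, -8.1, 0.7]
finger_gap: 0.136
gripper_force: 4.6
```

```bash
python3 - <<'E'
from h import *
s=st();print(s['ft_torque'],s['qpos'][5])
E
```

```text
t 49.77 tcp [ 0.6564 -0.2018  0.1202] x [-1.     0.012 -0.   ] y [ 0.012  1.    -0.   ] F [-0.3 -8.1  0.7] gap 0.136 gf 4.6
[-1.57774753 -0.15437919 -0.03671271] -1.859318085972889
```

Request:
{"method": "play_rows", "body": {
  "targets": [
    [[0,-0.01,0,0],[0,-0.01,0,0],[0,-0.01,0,0]]
  ]
}}

```text
time_s: 50.02
tcp_pos: [0.6565, -0.2023, 0.1203]
ee_rot: [0.019, 3.141, 0.001]
force: [0.4, 2.4, 2.1]
finger_gap: 0.126
gripper_force: 30.0
```

Request:
{"method": "play_rows", "body": {
  "targets": [
    [[0,0,0,0.0375],[0,0,0,0.075],[0,0,0,0.1125],[0,0,0,0.15],[0,0,0,0.1875],[0,0,0,0.225],[0,0,0,0.2625],[0,0,0,0.3]]
  ]
}}

```text
time_s: 50.68
tcp_pos: [0.656, -0.2033, 0.1202]
ee_rot: [-1.45, -2.787, 0.002]
force: [-2.6, -1.4, 3.2]
finger_gap: 0.127
gripper_force: 30.0
```

```bash
python3 - <<'E'
from h import *
s=st();print(s['ft_torque'],s['qpos'][5])
c=shot('wrist','w11.png')
E
```

```text
t 50.68 tcp [ 0.656  -0.2033  0.1202] x [-0.574  0.819 -0.   ] y [ 0.819  0.574 -0.001] F [-2.6 -1.4  3.2] gap 0.127 gf 30.0
[-0.23379949  0.35221849  0.09227591] -0.9125257985923203
```

View pics/w11.png

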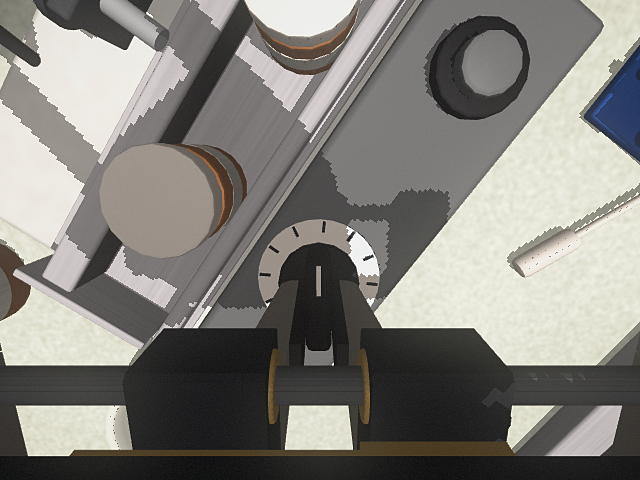

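Wrist view: the key is turning with the gripper (mark at (319,280) still vertical in the image).

Request:
{"method": "play_rows", "body": {
  "targets": [
    [[0,0,0,0.0375],[0,0,0,0.075],[0,0,0,0.1125],[0,0,0,0.15],[0,0,0,0.1875],[0,0,0,0.225],[0,0,0,0.2625],[0,0,0,0.3]]
  ]
}}

```text
time_s: 51.4
tcp_pos: [0.6549, -0.2034, 0.1202]
ee_rot: [-2.554, -1.828, 0.004]
force: [-7.6, -2.7, 5.9]
finger_gap: 0.13
gripper_force: 30.0
```

Request:
{"method": "play_rows", "body": {
  "targets": [
    [[0,0,0,0.0375],[0,0,0,0.075],[0,0,0,0.1125],[0,0,0,0.15],[0,0,0,0.1875],[0,0,0,0.225],[0,0,0,0.2625],[0,0,0,0.3]]
  ]
}}

```text
time_s: 52.07
tcp_pos: [0.6542, -0.2027, 0.1202]
ee_rot: [-3.105, -0.469, 0.007]
force: [-9.6, 1.5, 9.2]
finger_gap: 0.123
gripper_force: 30.0
```

```bash
python3 - <<'E'
from h import *
s=st();print(s['ft_torque'],s['qpos'][5])
E
```

```text
t 52.07 tcp [ 0.6542 -0.2027  0.1202] x [ 0.955  0.295 -0.004] y [ 0.295 -0.955 -0.002] F [-9.6  1.5  9.2] gap 0.123 gf 30.0
[0.16232116 1.73508759 0.08376554] 0.9693136742891817
```

Request:
{"method": "play_rows", "body": {
  "targets": [
    [[-0.01,0,0,0.0375],[-0.01,0,0,0.075],[-0.01,0,0,0.1125],[-0.01,0,0,0.15],[-0.01,0,0,0.1875],[-0.01,0,0,0.225],[-0.01,0,0,0.2625],[-0.01,0,0,0.3]]
  ]
}}

```text
time_s: 52.73
tcp_pos: [0.6542, -0.2017, 0.1202]
ee_rot: [-2.98, 0.992, 0.005]
force: [-4.6, 5.4, 6.5]
finger_gap: 0.129
gripper_force: 30.0
```

Request:
{"method": "play_rows", "body": {
  "targets": [
    [[0,0,0,0.02],[0,0,0,0.04],[0,0,0,0.06],[0,0,0,0.08],[0,0,0,0.1],[0,0,0,0.1]]
  ]
}}

```text
time_s: 53.23
tcp_pos: [0.6545, -0.2015, 0.1202]
ee_rot: [-2.789, 1.443, 0.005]
force: [-4.2, 6.5, 7.0]
finger_gap: 0.131
gripper_force: 30.0
```

```bash
python3 - <<'E'
from h import *
s=st();print(s['ft_torque'],s['qpos'][5])
E
```

```text
t 53.23 tcp [ 0.6545 -0.2015  0.1202] x [ 0.578 -0.816 -0.003] y [-0.816 -0.578  0.   ] F [-4.2  6.5  7. ] gap 0.131 gf 30.0
[ 1.36726502  0.8234504  -0.02268827] 2.2233107456987797
```

Request:
{"method": "play_rows", "body": {
  "targets": [
    [[0,0,0,0.01],[0,0,0,0.02],[0,0,0,0.03],[0,0,0,0.04],[0,0,0,0.04]]
  ]
}}

```text
time_s: 53.65
tcp_pos: [0.6546, -0.2014, 0.1202]
ee_rot: [-2.695, 1.612, 0.004]
force: [-4.7, 7.4, 6.8]
finger_gap: 0.125
gripper_force: 30.2
```

```bash
python3 - <<'E'
from h import *
s=st();print(s['ft_torque'],s['qpos'][5],s['effort'][5])
E
```

```text
t 53.65 tcp [ 0.6546 -0.2014  0.1202] x [ 0.473 -0.881 -0.003] y [-0.881 -0.473  0.001] F [-4.7  7.4  6.8] gap 0.125 gf 30.2
[1.42379848 0.70662383 0.41978975] 2.346504682168168 1.0075919330120087
```

Request:
{"method": "play_rows", "body": {
  "targets": [
    [[0,0,0,0.01],[0,0,0,0.02],[0,0,0,0.03],[0,0,0,0.03]]
  ]
}}

```text
time_s: 53.98
tcp_pos: [0.6547, -0.2015, 0.1202]
ee_rot: [-2.617, 1.737, 0.004]
force: [-4.0, 6.4, 6.1]
finger_gap: 0.142
gripper_force: 32.6
```

```bash
python3 - <<'E'
from h import *
s=st();print(s['ft_torque'],s['qpos'][5],s['effort'][5])
c=shot('wrist','w12.png')
E
```

```text
t 53.98 tcp [ 0.6547 -0.2015  0.1202] x [ 0.389 -0.921 -0.002] y [-0.921 -0.389  0.001] F [-4.   6.4  6.1] gap 0.142 gf 32.6
[1.39560193 0.6618979  0.76243925] 2.4402770430382112 1.378387212753296
```

View pics/w12.png

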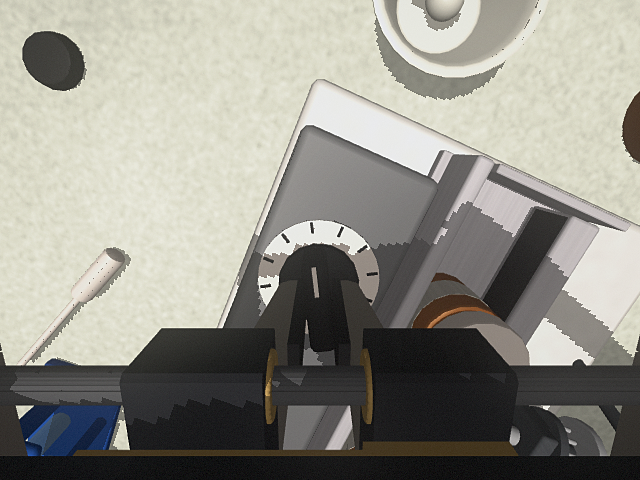

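Wrist view: the key is twisting slightly within the pads and the torque has risen to 0.76 N m, so it is at the stop. Release, lift, and move over the button.

Request:
{"method": "play_rows", "body": {
  "targets": [
    [[0,0,0,0],[0,0,0,0],[0,0,0,0]]
  ],
  "jaw": 0.5
}}

```text
time_s: 54.28
tcp_pos: [0.6555, -0.2032, 0.1199]
ee_rot: [2.616, -1.739, 0.0]
force: [-0.2, 0.3, 0.8]
finger_gap: 0.334
gripper_force: 0.0
```

Request:
{"method": "play_rows", "body": {
  "targets": [
    [[0,0,-0.2,0],[0,0,-0.45,0],[0,0,-0.7,0],[0,0,-0.7,0]]
  ]
}}

```text
time_s: 54.62
tcp_pos: [0.6581, -0.2041, 0.1953]
ee_rot: [-2.614, 1.738, -0.011]
force: [0.6, 0.2, 0.8]
finger_gap: 0.499
gripper_force: 0.0
```

Request:
{"method": "play_rows", "body": {
  "targets": [
    [[-0.3,-0.13,0,0],[-0.6,-0.26,0,0],[-0.6,-0.26,0,0]]
  ],
  "jaw": 0
}}

```text
time_s: 54.87
tcp_pos: [0.656, -0.1334, 0.1897]
ee_rot: [-2.616, 1.737, 0.002]
force: [-0.9, -0.1, 1.0]
finger_gap: 0.303
gripper_force: 0.0
```

Request:
{"method": "play_rows", "body": {
  "targets": [
    [[-0.3,-0.13,0,0],[-0.6,-0.26,0,0],[-0.6,-0.26,0,0],[-0.6,-0.26,0.3,0],[-0.6,-0.26,0.5,0],[-0.6,-0.26,0.5,0]]
  ]
}}

```text
time_s: 55.37
tcp_pos: [0.6543, -0.0725, 0.1356]
ee_rot: [2.614, -1.737, -0.009]
force: [-1.2, -0.3, -0.6]
finger_gap: 0.002
gripper_force: 0.0
```

```bash
python3 - <<'E'
from h import *
s=st()
for cam in('top','scene'):
  c=shot(cam,cam+'13.png')
  for l in ['key','start_top']: print(cam,l,lm(cam,c,l,2))
c=shot('wrist','w13.png')
for l in ['key','start_top']: print(l,lm('wrist',c,l,2))
E
```

```text
t 55.37 tcp [ 0.6543 -0.0725  0.1356] x [ 0.387 -0.922 -0.003] y [-0.922 -0.387  0.006] F [-1.2 -0.3 -0.6] gap 0.002 gf 0.0
top key [(0.57, [0.6568, -0.2028, 0.1256])]
top start_top [(0.58, [0.79, 0.0923, -0.0025])]
scene key [(0.62, [0.6562, -0.2002, 0.1231])]
scene start_top [(0.48, [0.6548, -0.0755, 0.1197])]
key [(0.59, [0.6555, -0.2019, 0.1258])]
start_top [(0.83, [0.6509, -0.0721, 0.118])]
```

View pics/w13.png

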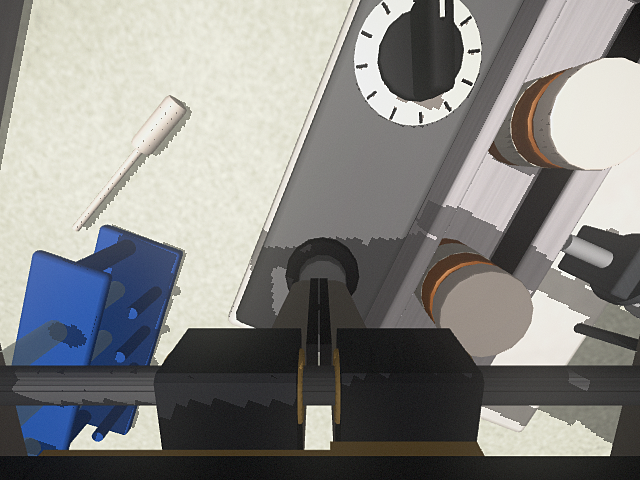

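Wrist view: the closed fingertips are over the button (322,268). The key is free at the top right, still in its wound position. Pressing.

Request:
{"method": "play_rows", "body": {
  "targets": [
    [[0,0,0.06,0],[0,0,0.12,0],[0,0,0.17,0],[0,0,0.17,0],[0,0,0.17,0]]
  ]
}}

```text
time_s: 56.23
tcp_pos: [0.6565, -0.0721, 0.1223]
ee_rot: [2.615, -1.74, -0.002]
force: [-1.1, 0.0, 0.6]
finger_gap: 0.002
gripper_force: 0.0
```

Request:
{"method": "play_rows", "body": {
  "targets": [
    [[0,0,0.02,0],[0,0,0.04,0],[0,0,0.04,0],[0,0,0.04,0]]
  ]
}}

```text
time_s: 56.57
tcp_pos: [0.657, -0.0722, 0.119]
ee_rot: [2.616, -1.74, -0.0]
force: [-0.4, -0.3, 0.2]
finger_gap: 0.007
gripper_force: 0.0
```

Request:
{"method": "play_rows", "body": {
  "targets": [
    [[0,0,0.02,0],[0,0,0.03,0],[0,0,0.03,0],[0,0,0.03,0]]
  ]
}}

```text
time_s: 56.9
tcp_pos: [0.6573, -0.0722, 0.1163]
ee_rot: [-2.615, 1.74, -0.001]
force: [0.6, 0.3, 2.5]
finger_gap: 0.005
gripper_force: 1.0
```

Request:
{"method": "play_rows", "body": {
  "targets": [
    [[0,0,0.02,0],[0,0,0.03,0],[0,0,0.03,0],[0,0,0.03,0]]
  ]
}}

```text
time_s: 57.23
tcp_pos: [0.6573, -0.0722, 0.1133]
ee_rot: [-2.615, 1.74, -0.001]
force: [0.7, -0.5, 4.2]
finger_gap: 0.005
gripper_force: 1.7
```

Request:
{"method": "play_rows", "body": {
  "targets": [
    [[0,0,0.01,0],[0,0,0.02,0],[0,0,0.02,0],[0,0,0.02,0]]
  ]
}}

```text
time_s: 57.57
tcp_pos: [0.6573, -0.0723, 0.1123]
ee_rot: [-2.615, 1.74, -0.001]
force: [-3.0, -0.0, 11.4]
finger_gap: 0.003
gripper_force: 6.0
```

Request:
{"method": "play_rows", "body": {
  "targets": [
    [[0,0,0.01,0],[0,0,0.02,0],[0,0,0.02,0],[0,0,0.02,0]]
  ]
}}

```text
time_s: 57.9
tcp_pos: [0.6574, -0.0723, 0.112]
ee_rot: [-2.615, 1.74, -0.002]
force: [-7.0, 0.2, 25.2]
finger_gap: 0.007
gripper_force: 12.8
```

The button bottomed at 0.112 (0.118 minus 6 mm) with the force rising steeply. Retract and check.

Request:
{"method": "play_rows", "body": {
  "targets": [
    [[0,0,-0.1,0],[0,0,-0.3,0],[0,0,-0.6,0],[0,0,-1,0],[0,0,-1,0]]
  ]
}}

```text
time_s: 58.32
tcp_pos: [0.6603, -0.0726, 0.2163]
ee_rot: [-2.612, 1.738, -0.013]
force: [1.6, -1.0, 1.9]
finger_gap: 0.001
gripper_force: 0.0
```

Request:
{"method": "play_rows", "body": {
  "targets": [
    [[0,0,-0.3,0],[0,0,-0.6,0],[0,0,-0.6,0],[0,0,-0.6,0]]
  ]
}}

```text
time_s: 58.65
tcp_pos: [0.6577, -0.0723, 0.2705]
ee_rot: [-2.614, 1.74, -0.004]
force: [0.5, 0.4, -0.3]
finger_gap: 0.004
gripper_force: 0.0
```

```bash
python3 - <<'E'
from h import *
s=st()
for cam in('top','scene'):
  c=shot(cam,cam+'14.png')
  for l in ['jar1_mid','jar4_mid','bung_mid','jaw_face','rack','mortar','reagent']: print(cam,l,lm(cam,c,l,2))
i=cv2.imread('pics/scene14.png')[120:440,180:460];cv2.imwrite('pics/f.png',cv2.resize(i,None,fx=1.8,fy=1.8))
E
```

```text
t 58.65 tcp [ 0.6577 -0.0723  0.2705] x [ 0.386 -0.922  0.001] y [-0.922 -0.386 -0.002] F [ 0.5  0.4 -0.3] gap 0.004 gf 0.0
top jar1_mid [(0.55, [0.6402, -0.3777, -0.0031])]
top jar4_mid []
top bung_mid [(0.52, [0.5518, 0.2438, 0.0249]), (0.34, [0.6454, -0.3807, 0.0005])]
top jaw_face [(0.47, [0.5525, 0.243, 0.0269])]
top rack [(0.88, [0.7894, 0.0882, -0.0023])]
top mortar [(0.77, [0.6423, -0.3812, -0.0014])]
top reagent [(0.44, [0.6611, -0.0724, 0.1154])]
scene jar1_mid [(0.65, [0.5703, -0.207, 0.0963]), (0.62, [0.4472, -0.165, 0.1847])]
scene jar4_mid [(0.95, [0.5715, -0.0977, 0.0912]), (0.16, [0.5775, -0.144, -0.0002])]
scene bung_mid [(0.52, [0.5528, 0.237, 0.0222])]
scene jaw_face [(0.59, [0.5629, -0.1478, 0.0609]), (0.55, [0.5418, -0.151, 0.0799])]
scene rack [(0.91, [0.7939, 0.0919, -0.0045]), (0.45, [0.545, -0.1468, 0.0791])]
scene mortar [(0.55, [0.6457, -0.3849, -0.0])]
scene reagent [(0.71, [0.4538, -0.3896, -0.0025]), (0.62, [0.4513, -0.1663, 0.1849])]
```

View pics/f.png

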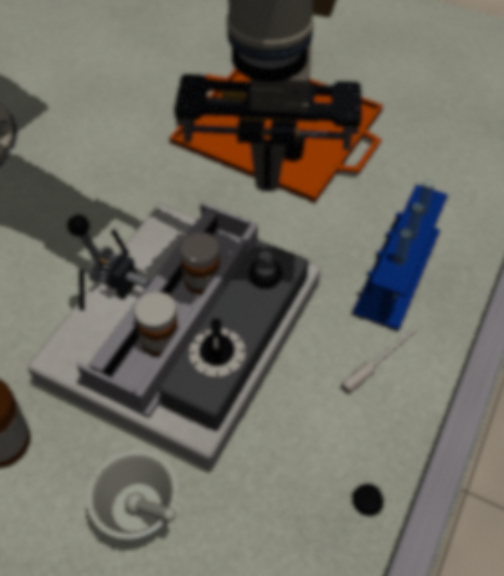

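The final view shows both jars upright and clamped, the bung on the tray, and the bystanders in place. Handing in.

```bash
python3 -c "
from cell import env
print(env.close_job())"
```

```text
the job is handed in; nothing more can be done
None
```

I handed the job in, and it did not report a verdict: the stopper is on the tray, both jars found (jar1 and jar4) stand clamped with the jaw tight, the timer key is wound to its stop, and the start button was pressed fully down last; the bottle, mortar and rack were left alone.

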